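Stack a germination tower in its drip tray

TASK

Build the seed germination tower in the rectangular drip tray, one piece at a time from the bottom up: first the deep undivided tray, standing flat in the middle of the drip tray with its long side along the drip tray's long side, then the two-compartment tray on it, then the six-cell tray, and last the lid with its handle up. Each piece must sit level with its foot fully down in the mouth of the one below, and everything must be let go. Leave the small pot, the jar and the forceps where they are.

Things in the scene. Friction and masses are not known exactly. Their poses are not given: they have to be found in the camera images.
- deep_tray: Deep tray, loose, upright, ~0.1 kg: blue plastic, 96 (x) x 60 (y), 60 high with foot, upright walls 3 thick, one open compartment, no partition. Foot below 83x47, 5 deep (tapered), stands on the drip tray floor; mouth 90x54. Origin: centre of foot's underside, z up; symmetric under a half turn. In mm.
- two_tray: Two-compartment tray, loose, upright, ~0.1 kg: blue plastic, 96 (x) x 60 (y), 50 high with foot, upright walls 3 thick, one partition halves its length, 8 below rim. Foot below 83x47, 5 deep (tapered), enters the 90x54 mouth of the tray below with 3.5 play; shoulder rests on its rim. Origin: centre of foot's underside, z up; symmetric under a half turn. In mm.
- six_tray: Six-cell tray, loose, upright, ~0.1 kg: blue plastic, 96 (x) x 60 (y), 42 high with foot, upright walls 3 thick, partitions make 3x2 cells, 8 below rim. Foot below 83x47, 5 deep (tapered), enters the 90x54 mouth of the tray below with 3.5 play; shoulder rests on its rim. Origin: centre of foot's underside, z up; symmetric under a half turn. In mm.
- lid: Lid, loose, handle up, ~0.06 kg: blue plate 96 (x) x 60 (y), two rows of dark holes, top at z=9; on its middle a handle bar 40 (x) x 12 (y) x 24 high, top at z=33. Foot below 83x47, 5 deep (tapered), enters the 90x54 mouth of the tray below with 3.5 play; shoulder rests on its rim. Origin: centre of foot's underside, z up; symmetric under a half turn. All in mm.
- drip_tray: Drip tray, fixed to the bench: shallow rectangular terracotta-coloured tray 92 mm (its x) by 128 mm (its y, the long side), lip 10 mm high and 4 mm thick, floor 4 mm thick (floor top at z = 4 mm). Inside 84 x 120 mm. Origin: centre of the underside; z up.
- small_pot: Bystander: small round terracotta pot, open, 60 mm across the rim, 55 mm high, loose. Origin: centre of the underside.
- seed_jar: Bystander: small closed jar with a metal cap, 54 mm across, 62 mm high, loose. Origin: centre of the underside.
- forceps: Bystander: steel forceps lying flat, about 120 mm long (along x), 16 mm wide, 8 mm high, loose. Origin: middle, at the underside.
Not all that is in view belongs to the job. Leave any yellow look-alike of the six_tray alone. What is shaped like the deep_tray but yellow is not meant.

How it is judged (in metres and radians):
On the way, in this order (a step that is already met when the one before it is completed fails the run):
1. The deep tray stands flat and squarely in the middle of the drip tray (horizontal distance between deep_tray and drip_tray below 0.015 m and angle between the x axis of deep_tray and the y axis of drip_tray, either way round below 0.25 rad and z of deep_tray in the frame of drip_tray between 0.001 and 0.007 m and angle between deep_tray's own z axis and vertical below 0.06 rad), for 0.2 s.
2. The two-compartment tray is seated on the deep tray (horizontal distance between two_tray and deep_tray below 0.008 m and angle between the x axis of two_tray and the x axis of deep_tray, either way round below 0.15 rad and z of two_tray in the frame of deep_tray between 0.052 and 0.058 m and angle between two_tray's own z axis and vertical below 0.06 rad), for 0.2 s.
3. The six-cell tray is seated on the two-compartment tray (horizontal distance between six_tray and two_tray below 0.008 m and angle between the x axis of six_tray and the x axis of two_tray, either way round below 0.15 rad and z of six_tray in the frame of two_tray between 0.042 and 0.048 m and angle between six_tray's own z axis and vertical below 0.06 rad), for 0.2 s.
4. The lid is seated on the six-cell tray (horizontal distance between lid and six_tray below 0.008 m and angle between the x axis of lid and the x axis of six_tray, either way round below 0.15 rad and z of lid in the frame of six_tray between 0.034 and 0.04 m and angle between lid's own z axis and vertical below 0.06 rad), for 0.2 s.
At the end, for the whole second after the job is handed in: Deep tray level on the drip tray floor, within 15 mm of its centre and 0.25 rad of its long side; two-compartment tray, six-cell tray and lid stacked on it in that order, each within 8 mm, 0.15 rad and 3 mm in height of fully seated, level within 0.06 rad; all released and at rest (all of step 1 and all of step 2 and all of step 3 and all of step 4 and linear speed of each of deep_tray, two_tray, six_tray, lid below 0.02 m/s and contact force between the fingers and deep_tray below 0.2 N and contact force between the fingers and two_tray below 0.2 N and contact force between the fingers and six_tray below 0.2 N and contact force between the fingers and lid below 0.2 N); the robot touches nothing.
It fails at once if the small pot is moved by more than 20 mm (distance of small_pot from where it was at the start of the episode above 0.02 m).
It fails at once if the jar is moved by more than 20 mm (distance of seed_jar from where it was at the start of the episode above 0.02 m).
It fails at once if the forceps is moved by more than 20 mm (distance of forceps from where it was at the start of the episode above 0.02 m).
It also fails if it takes over 128 s, if anything falls off the work surface, if the arm or the gripper's body presses on something with over 40 N, if the wrist force passes 120 N, or if a joint passes its speed limit or range.

ROBOT

A 6-joint arm with a two-finger parallel gripper is mounted at the origin on the work surface. World frame = base frame: x ahead of the robot, y to its left, z up, the work surface at z = 0. Lengths are in m, angles in degrees, forces in N, time in s.
With the tool pointing down it reaches from about 0.35 to 0.875 m from the base axis. Payload 4.2 kg.
Tool frame: the origin (TCP) lies on the centre line of the jaws, within the pads' length; the fingertips stand 19 mm ahead of it and the grasp point (between the pads) is the TCP; x points along the fingers, y is the direction in which the jaws open and shut, and the axes are right-handed (so a half turn about x gives the same grasp; the last joint's range is limited). The gripper opens to 87 mm and grips with 3 to 60 N. Pads are 19 mm wide; open, the fingers measure 117 mm over their backs; the gripper's body (75 mm by 190 mm) begins 51 mm behind the grasp point.
Start: joints at [-60.814, 22.042, 0.453, 0, -68.411, -14.817], TCP at [0.155, -0.605, 0.242] pointing down, gripper open.
Joint ranges: [-179.83, 179.83], [-69.29, 118.12], [-61.27, 80.66], [-181.25, 117.63], [-171.15, -9.14], [-177.46, 177.46]. Speed limits (degrees/s): [159.86, 159.86, 180, 180, 180, 180].

INTERFACE

Orientations are given as a 3x3 rotation matrix whose columns are the frame's x, y, z axes.
In Python, from station import r, viewer, job, spotter gives the robot as it stands.
- The arm moves only by the tool play_rows, never from a script. Its argument "commands" is a list of rows, each an object of numbers: "fingers": the gripper command: -1 is fully open, 1 is shut, values between are in proportion; "tx", "ty", "tz": the shift along the tool's x, y, z normalised to -1 to 1, where 1 is 750 mm; "ax", "ay", "az": the turn, a rotation vector about the tool's x, y, z normalised to -1 to 1, where 1 is pi rad. In form: [{"fingers": .., "tx": .., "ty": .., "tz": .., "ax": .., "ay": .., "az": ..}, ...]. A call has 1 to 5 rows; each row is the pose to reach, as a shift and turn from the pose commanded when the call began, along the tool's axes at that moment, turning the shorter way round; what a row does not reach only later rows make up. A row lasts 1/12 s, in which the tool goes at most 41.7 mm and 7.16 degrees, less where a joint would pass 70% of its speed; a pose out of reach is approached as far as the arm can. A call with a number of a shift or a turn outside -1 to 1 is refused whole. A call with a gripper value outside its range is refused whole. The fingers move at their own pace and stop on an object; the grip force is fixed at half the most. Time passes only in rows, so rows that repeat a pose let the fingers close. It gives the time, the measured TCP pose, the force and the opening at its end, in the units of the state.
- r.sense(): the state, without advancing time (a new reading comes with each control period).
- viewer.capture(name): name is "scene" or "top" or "wrist"; returns a dict with "image" (420x560x3 uint8, red, green, blue), "fx", "fy", "cx", "cy" (pixels), "dist" ([k1, k2, p1, p2, k3] as OpenCV has them; the pictures are not rectified), "R" (3x3) and "t" (3): a world point X has camera coordinates R X + t; the wrist camera has in their place "mount" (4x4, takes a point from camera to tool coordinates, whose origin is the TCP and whose axes are the tool frame's). Camera axes: x right, y down, z forward; pixel columns grow to the right and rows downward; lengths in m; the calibration is good to about 2 mm. A picture is of the moment at which its call begins: read the wrist's pose just before it. There is no depth.
- job.finish_job(): hands the job in, once; it reports no verdict.
Trained networks look in a picture, given as the dict that the camera call returned (one of the last four; its "shot" number tells which), for a name from the list of things; names that differ only in an ending like _2 or _b are one class to them, and where a whole thing is asked for, a point or a joint stands for the part that bears it (a point fixed in the world has none). Each returns a list of dicts, best first, with "score" (0 to 1); they miss things now and then, are a little off and sometimes report something else, mostly with a low value. They report only what shows in the picture. A call takes as long as a camera call. They do not tell look-alikes from the thing itself.
- spotter.find_in(name, picture): "uv" ([column, row] in pixels, amid what is visible of it).
- spotter.silhouettes(name, picture): "region" (420x560 bool, what is visible of it) and "uv" ([column, row] in pixels, amid what is visible of it).
The state is a dict: "time_s": time; "joints": joint angles; "joint_velocities": joint speeds; "effort": joint torques, N m; "tcp_pos": TCP position; "ee_rot": TCP orientation; "wrist_force": force on the tool from outside, world axes, zero at the start; "moment": the same for the moment, N m; "gripper_width": opening from 0.0 (shut) to 1.0 (fully open).
Only numpy, scipy, OpenCV 4.12 (cv2) and the standard library are available. Lean on these libraries where they do the work, as an engineer would, in place of code of your own. Each camera call takes 0.05 s, during which the arm holds its last target. There are 200 camera calls.

## Working session

There is one attempt and no reset: what is moved stays moved. The work goes in short steps, Python scripts to look and compute and a tool call to move; the robot and the scene stay as the last step left them, time stands still between calls to the robot, and variables do not carry over. Pictures are saved under pics/ and viewed, about 12 in all and at most 16, crops included, and the job is handed in when it is done.

Besides the shell and the picture viewer there is one more tool, called after "Call:" by a JSON object that holds its "fn" and its "kwargs", one argument or row to a line. play_rows: Moves the arm, as the interface text tells. Its arguments: {"type":"object","properties":{"commands":{"type":"array"}},"required":["commands"]}

```bash
mkdir -p pics; cat > h.py <<'E'
import numpy as np, cv2
from station import r, viewer, job, spotter
def cam(p, s=None):
    K=np.array([[p["fx"],0,p["cx"]],[0,p["fy"],p["cy"]],[0,0,1.]]); D=np.array(p["dist"],float)
    if "mount" in p:
        T=np.eye(4); T[:3,:3]=s["ee_rot"]; T[:3,3]=s["tcp_pos"]
        M=np.linalg.inv(T@np.array(p["mount"])); return K,D,M[:3,:3],M[:3,3]
    return K,D,np.array(p["R"],float),np.array(p["t"],float)
def onplane(c,uv,z):
    K,D,R,t=c; n=cv2.undistortPoints(np.float64(uv).reshape(-1,1,2),K,D)[:,0]
    d=np.c_[n,np.ones(len(n))]@R; o=-R.T@t
    return o+d*((z-o[2])/d[:,2])[:,None]
def proj(c,X):
    K,D,R,t=c; return cv2.projectPoints(np.float64(X).reshape(-1,1,3),cv2.Rodrigues(R)[0],t,K,D)[0][:,0]
def save(p,n): cv2.imwrite(f"pics/{n}.png",p["image"][:,:,::-1])
E
python3 - <<'E'
from h import *
s=r.sense(); print(s["tcp_pos"],np.round(s["ee_rot"],3).tolist(),s["gripper_width"])
N=["deep_tray","two_tray","six_tray","lid","drip_tray","small_pot","seed_jar","forceps"]
ims=[]
for v in ["top","scene","wrist"]:
    p=viewer.capture(v); c=cam(p,s); save(p,v+"0"); ims.append(p["image"])
    print(v,np.round(-c[2].T@c[3],3), p["fx"])
    if v!="wrist":
        for n in N:
            for d in spotter.find_in(n,p)[:3]: print(n,np.round(d["uv"]),round(d["score"],2),np.round(onplane(c,d["uv"],.04)[0],3))
E
```

```text
[ 0.15499816 -0.60488364  0.24044362] [[-0.001, -0.248, 0.969], [0.002, 0.969, 0.248], [-1.0, 0.002, -0.0]] 1.000454882988695
top [ 0.418 -0.024  0.931] 388.5129911958015
deep_tray [312. 207.] 0.65 [ 0.449 -0.084  0.04 ]
deep_tray [349. 273.] 0.61 [ 0.3   -0.167  0.04 ]
two_tray [156. 139.] 0.64 [0.605 0.277 0.04 ]
six_tray [413. 275.] 0.86 [ 0.295 -0.312  0.04 ]
six_tray [394. 199.] 0.84 [ 0.467 -0.271  0.04 ]
lid [309. 140.] 0.85 [ 0.603 -0.077  0.04 ]
drip_tray [390. 136.] 0.83 [ 0.612 -0.263  0.04 ]
small_pot [231. 212.] 0.75 [0.438 0.103 0.04 ]
seed_jar [244. 135.] 0.45 [0.615 0.073 0.04 ]
forceps [232. 137.] 0.73 [0.611 0.101 0.04 ]
scene [1.063 0.334 0.61 ] 441.34480965302646
deep_tray [252. 210.] 0.97 [ 0.465 -0.08   0.04 ]
deep_tray [257. 168.] 0.8 [ 0.323 -0.156  0.04 ]
two_tray [387. 331.] 0.62 [0.622 0.269 0.04 ]
six_tray [206. 154.] 0.82 [ 0.325 -0.305  0.04 ]
six_tray [252. 212.] 0.7 [ 0.468 -0.076  0.04 ]
six_tray [183. 188.] 0.64 [ 0.47  -0.259  0.04 ]
lid [210. 270.] 0.84 [ 0.648 -0.052  0.04 ]
lid [133. 236.] 0.15 [ 0.65  -0.241  0.04 ]
drip_tray [133. 234.] 0.77 [ 0.643 -0.248  0.04 ]
drip_tray [285. 300.] 0.67 [0.643 0.099 0.04 ]
small_pot [339. 237.] 0.8 [0.453 0.114 0.04 ]
seed_jar [428. 268.] 0.55 [0.456 0.289 0.04 ]
seed_jar [252. 211.] 0.36 [ 0.468 -0.076  0.04 ]
forceps [288. 300.] 0.63 [0.64  0.104 0.04 ]
wrist [ 0.074 -0.628  0.384] 297.17693731713473
```

View pics/top0.png

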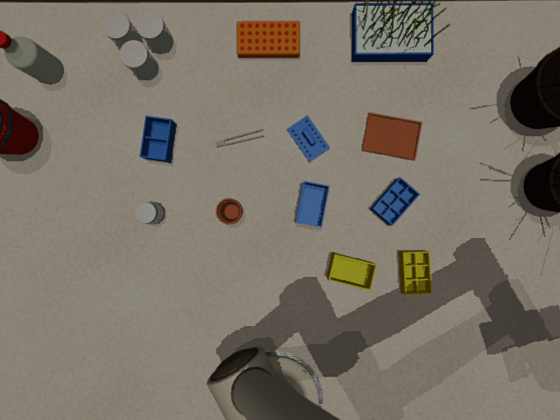

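View pics/scene0.png

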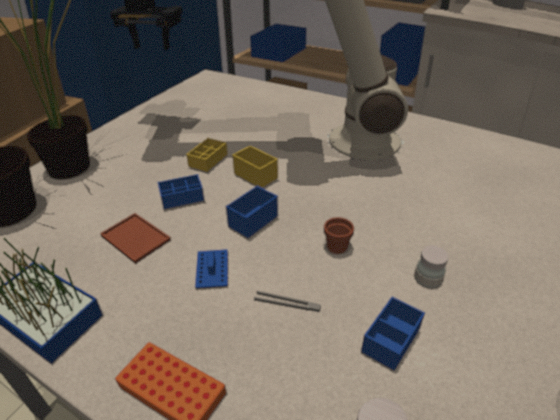

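Both views agree. In the top picture the blue deep tray is at (312,204), two-tray (158,139), six-tray (395,201), lid (308,139) and drip tray (391,136). The yellow look-alikes are at (351,270) and (415,272). Next I fit poses and heights from both views.

```bash
cat > fit.py <<'E'
from h import *
from scipy.optimize import minimize
def cmask(p,name):
    h=cv2.cvtColor(p["image"],cv2.COLOR_RGB2HSV); H,S,V=h[...,0],h[...,1],h[...,2]
    m=((H>98)&(H<128)&(S>110)) if name!="drip_tray" else (((H<14)|(H>172))&(S>100))
    return m.astype(np.uint8)
def box(x,y,yaw,L,W,z0,z1):
    c,s=np.cos(yaw),np.sin(yaw)
    return np.array([[x+c*a*L/2-s*b*W/2,y+s*a*L/2+c*b*W/2,z] for z in (z0,z1) for a in(-1,1) for b in (-1,1)])
def region(m,c,x,y):
    n,lab,st,ce=cv2.connectedComponentsWithStats(cv2.morphologyEx(m,cv2.MORPH_CLOSE,np.ones((7,7),np.uint8)))
    u=proj(c,[x,y,.02])[0]; ok=[i for i in range(1,n) if st[i,4]>150]
    i=min(ok,key=lambda i:np.hypot(*(ce[i]-u)))
    k=max(cv2.findContours((lab==i).astype(np.uint8),0,2)[0],key=cv2.contourArea)
    return cv2.convexHull(k)
S=4
def raster(pts):
    im=np.zeros((420,560),np.uint8)
    cv2.fillConvexPoly(im,np.round(cv2.convexHull(np.float32(pts))*16).astype(np.int32),1,shift=4); return im
def cost_one(pts,hull):
    # boundary distance between hulls via support functions
    a=np.linspace(0,2*np.pi,72,endpoint=False); d=np.c_[np.cos(a),np.sin(a)]
    return (((np.asarray(pts)@d.T).max(0)-(hull.reshape(-1,2)@d.T).max(0))**2).mean()
def fit(views,x0,L,W,z0,H,freeh=True):
    f=lambda q: sum(cost_one(proj(c,box(q[0],q[1],q[2],L,W,z0,z0+(q[3] if freeh else H))),h) for c,h in views)
    best=None
    for y in np.radians(np.arange(0,180,30)):
        o=minimize(f,[*x0,y,H],method="Nelder-Mead",options=dict(initial_simplex=np.array([[*x0,y,H]]+[[x0[0]+(i==0)*.02,x0[1]+(i==1)*.02,y+(i==2)*.3,H+(i==3)*.01] for i in range(4)]),maxiter=800))
        if best is None or o.fun<best.fun: best=o
    return best
E
python3 - <<'E'
from fit import *
ps=[viewer.capture(v) for v in("top","scene")]; cs=[cam(p) for p in ps]
for n,x0,L,W,z0,H in [("deep_tray",(.45,-.08),.096,.06,.005,.055),("two_tray",(.61,.27),.096,.06,.005,.045),("six_tray",(.467,-.265),.096,.06,.005,.037),("lid",(.61,-.07),.096,.06,.005,.004),("drip_tray",(.62,-.26),.128,.092,0,.01)]:
    v=[(c,region(cmask(p,n),c,*x0)) for p,c in zip(ps,cs)]
    if n=="lid": v=v[:1]
    o=fit(v,x0,L,W,z0,H,n!="lid"); print(n,np.round(o.x[:2],4),"yaw",round(np.degrees(o.x[2])%180,1),"ztop",round(z0+o.x[3],4),"cost",round(o.fun,2))
    o2=fit(v[:1],x0,L,W,z0,H,False); print("   top only",np.round(o2.x[:2],4),round(np.degrees(o2.x[2])%180,1),round(o2.fun,2))
E
```

```text
deep_tray [ 0.4552 -0.0848] yaw 170.4 ztop 0.0507 cost 2.9
   top only [ 0.4558 -0.0829] 169.9 1.68
two_tray [0.6069 0.2767] yaw 173.3 ztop 0.0414 cost 2.59
   top only [0.608  0.2767] 172.8 1.57
six_tray [ 0.4622 -0.279 ] yaw 138.4 ztop 0.0285 cost 2.32
   top only [ 0.463  -0.2757] 139.1 1.76
lid [ 0.6142 -0.0756] yaw 34.5 ztop 0.0102 cost 1.03
   top only [ 0.6142 -0.0756] 34.5 1.03
drip_tray [ 0.6201 -0.2781] yaw 79.2 ztop 0.0008 cost 1.25
   top only [ 0.62   -0.2754] 79.5 1.16
```

```bash
cat >> h.py <<'E'
def yawof(R): return np.degrees(np.arctan2(R[1,1],R[0,1]))
def plan(pos,yaw,f=-1,start=None):
    "print calls taking tool (pointing down) from measured pose to pos, jaw direction yaw (deg)"
    s=r.sense(); p0=np.array(s["tcp_pos"]) if start is None else np.array(start[0]); R=np.array(s["ee_rot"]); y0=yawof(R) if start is None else start[1]
    d=np.array(pos)-p0; dy=(yaw-y0+180)%360-180
    n=max(1,int(np.ceil(max(np.linalg.norm(d)/.2,abs(dy)/35))))
    for i in range(n):
        a=np.radians(y0+dy*i/n); Y=np.array([np.cos(a),np.sin(a),0]); X=np.array([0,0,-1.]); Z=np.cross(X,Y)
        if start is None and i==0: X,Y,Z=R.T
        q=d/n
        m=int(np.ceil(max(np.linalg.norm(q)/.0415,abs(dy/n)/7.1)))
        # small tilt correction on the first call
        print("call",i,"rows>=",m,dict(tx=round(q@X/.75,4),ty=round(q@Y/.75,4),tz=round(q@Z/.75,4),ax=round(-dy/n/180,4)))
    print("tcp",np.round(p0,4),"yaw",round(y0,1),"tilt",np.round(R[:,0],3),"w",round(s["gripper_width"]*87,1),"F",np.round(s["wrist_force"],1),"t",round(s["time_s"],1),"j6",round(s["joints"][5]))
E
python3 - <<'E'
from h import *
plan((.455,-.083,.22),80.4)
p=viewer.capture("wrist"); print(np.round(p["mount"],3).tolist())
E
```

```text
call 0 rows>= 4 {'tx': np.float64(0.0072), 'ty': np.float64(0.1439), 'tz': np.float64(0.14), 'ax': np.float64(0.0333)}
call 1 rows>= 4 {'tx': np.float64(0.0072), 'ty': np.float64(0.1577), 'tz': np.float64(0.1243), 'ax': np.float64(0.0333)}
call 2 rows>= 4 {'tx': np.float64(0.0072), 'ty': np.float64(0.1698), 'tz': np.float64(0.1071), 'ax': np.float64(0.0333)}
call 3 rows>= 4 {'tx': np.float64(0.0072), 'ty': np.float64(0.1801), 'tz': np.float64(0.0888), 'ax': np.float64(0.0333)}
tcp [ 0.1551 -0.6054  0.2416] yaw 104.4 tilt [ 0. -0. -1.] w 87.1 F [-1.4  0.1 -0.6] t 1.1 j6 -15
[[-0.001, -0.307, 0.952, -0.143], [1.0, -0.001, 0.0, -0.002], [0.001, 0.952, 0.307, -0.084], [0.0, 0.0, 0.0, 1.0]]
```

Call:
{"fn": "play_rows", "kwargs": {
  "commands": [
    {"fingers": -1,"tx": 0.007,"ty": 0.144,"tz": 0.14,"ax": 0.033},
    {"fingers": -1,"tx": 0.007,"ty": 0.144,"tz": 0.14,"ax": 0.033},
    {"fingers": -1,"tx": 0.007,"ty": 0.144,"tz": 0.14,"ax": 0.033},
    {"fingers": -1,"tx": 0.007,"ty": 0.144,"tz": 0.14,"ax": 0.033},
    {"fingers": -1,"tx": 0.007,"ty": 0.144,"tz": 0.14,"ax": 0.033}
  ]
}}

```text
$.commands[0]: bad value
```

Call:
{"fn": "play_rows", "kwargs": {
  "commands": [
    {"fingers": -1,"tx": 0.007,"ty": 0.158,"tz": 0.124,"ax": 0.033},
    {"fingers": -1,"tx": 0.007,"ty": 0.158,"tz": 0.124,"ax": 0.033},
    {"fingers": -1,"tx": 0.007,"ty": 0.158,"tz": 0.124,"ax": 0.033},
    {"fingers": -1,"tx": 0.007,"ty": 0.158,"tz": 0.124,"ax": 0.033},
    {"fingers": -1,"tx": 0.007,"ty": 0.158,"tz": 0.124,"ax": 0.033}
  ]
}}

```text
$.commands[0]: bad value
```

Call:
{"fn": "play_rows", "kwargs": {
  "commands": [
    {"fingers": -1,"tx": 0.007,"ty": 0.17,"tz": 0.107,"ax": 0.033},
    {"fingers": -1,"tx": 0.007,"ty": 0.17,"tz": 0.107,"ax": 0.033},
    {"fingers": -1,"tx": 0.007,"ty": 0.17,"tz": 0.107,"ax": 0.033},
    {"fingers": -1,"tx": 0.007,"ty": 0.17,"tz": 0.107,"ax": 0.033},
    {"fingers": -1,"tx": 0.007,"ty": 0.17,"tz": 0.107,"ax": 0.033}
  ]
}}

```text
$.commands[0]: bad value
```

Call:
{"fn": "play_rows", "kwargs": {
  "commands": [
    {"fingers": -1,"tx": 0.007,"ty": 0.18,"tz": 0.089,"ax": 0.033},
    {"fingers": -1,"tx": 0.007,"ty": 0.18,"tz": 0.089,"ax": 0.033},
    {"fingers": -1,"tx": 0.007,"ty": 0.18,"tz": 0.089,"ax": 0.033},
    {"fingers": -1,"tx": 0.007,"ty": 0.18,"tz": 0.089,"ax": 0.033},
    {"fingers": -1,"tx": 0.007,"ty": 0.18,"tz": 0.089,"ax": 0.033}
  ]
}}

```text
$.commands[0]: bad value
```

```bash
cat > look.py <<'E'
import sys
from fit import *
from h import *
def look(n,x0,L,W,z0,H,tag):
    s=r.sense(); p=viewer.capture("wrist"); c=cam(p,s)
    hull=region(cmask(p,n),c,*x0); b=hull.reshape(-1,2)
    print("hull bbox",b.min(0),b.max(0))
    o=fit([(c,hull)],x0,L,W,z0,H,False); print(n,"wrist fit",np.round(o.x[:2],4),"yaw",round(np.degrees(o.x[2])%180,1),"cost",round(o.fun,2))
    im=p["image"][:,:,::-1].copy(); cv2.polylines(im,[hull],True,(0,255,0),1)
    for u in proj(c,box(*o.x[:3],L,W,z0,z0+H)): cv2.circle(im,tuple(int(k) for k in u),3,(0,0,255),-1)
    cv2.imwrite(f"pics/{tag}.png",im); return o.x[:3],(c,hull),p
E
python3 - <<'E'
from look import *
look("deep_tray",(.455,-.083),.096,.06,.005,.055,"w1"); plan((.455,-.083,.22),80.4)
E
```

```text
Traceback (most recent call last):
  File "look.py", line 6, in look
    hull=region(cmask(p,n),c,*x0); b=hull.reshape(-1,2)
  File "fit.py", line 13, in region
    i=min(ok,key=lambda i:np.hypot(*(ce[i]-u)))
ValueError: min() iterable argument is empty
```

Call:
{"fn": "play_rows", "kwargs": {
  "commands": [
    {"fingers": -1,"tx": 0.007,"ty": 0.144,"tz": 0.14,"ax": 0.033,"ay": 0,"az": 0},
    {"fingers": -1,"tx": 0.007,"ty": 0.144,"tz": 0.14,"ax": 0.033,"ay": 0,"az": 0},
    {"fingers": -1,"tx": 0.007,"ty": 0.144,"tz": 0.14,"ax": 0.033,"ay": 0,"az": 0},
    {"fingers": -1,"tx": 0.007,"ty": 0.144,"tz": 0.14,"ax": 0.033,"ay": 0,"az": 0}
  ]
}}

```text
time_s: 1.48
tcp_pos: [0.2307, -0.472, 0.2362]
ee_rot: [[0.0, -0.147, 0.989], [0.001, 0.989, 0.147], [-1.0, 0.001, 0.0]]
wrist_force: [0.6, -0.3, 0.3]
gripper_width: 1.001
```

Call:
{"fn": "play_rows", "kwargs": {
  "commands": [
    {"fingers": -1,"tx": 0.007,"ty": 0.158,"tz": 0.124,"ax": 0.033,"ay": 0,"az": 0},
    {"fingers": -1,"tx": 0.007,"ty": 0.158,"tz": 0.124,"ax": 0.033,"ay": 0,"az": 0},
    {"fingers": -1,"tx": 0.007,"ty": 0.158,"tz": 0.124,"ax": 0.033,"ay": 0,"az": 0},
    {"fingers": -1,"tx": 0.007,"ty": 0.158,"tz": 0.124,"ax": 0.033,"ay": 0,"az": 0}
  ]
}}

```text
time_s: 1.82
tcp_pos: [0.3054, -0.3413, 0.2313]
ee_rot: [[0.001, -0.045, 0.999], [0.0, 0.999, 0.045], [-1.0, 0.0, 0.001]]
wrist_force: [-0.1, 0.5, -0.2]
gripper_width: 1.001
```

Call:
{"fn": "play_rows", "kwargs": {
  "commands": [
    {"fingers": -1,"tx": 0.007,"ty": 0.17,"tz": 0.107,"ax": 0.033,"ay": 0,"az": 0},
    {"fingers": -1,"tx": 0.007,"ty": 0.17,"tz": 0.107,"ax": 0.033,"ay": 0,"az": 0},
    {"fingers": -1,"tx": 0.007,"ty": 0.17,"tz": 0.107,"ax": 0.033,"ay": 0,"az": 0},
    {"fingers": -1,"tx": 0.007,"ty": 0.17,"tz": 0.107,"ax": 0.033,"ay": 0,"az": 0}
  ]
}}

```text
time_s: 2.15
tcp_pos: [0.3803, -0.2107, 0.2262]
ee_rot: [[0.001, 0.059, 0.998], [-0.0, 0.998, -0.059], [-1.0, 0.0, 0.001]]
wrist_force: [-0.7, 0.3, 0.4]
gripper_width: 0.999
```

Call:
{"fn": "play_rows", "kwargs": {
  "commands": [
    {"fingers": -1,"tx": 0.007,"ty": 0.18,"tz": 0.089,"ax": 0.033,"ay": 0,"az": 0},
    {"fingers": -1,"tx": 0.007,"ty": 0.18,"tz": 0.089,"ax": 0.033,"ay": 0,"az": 0},
    {"fingers": -1,"tx": 0.007,"ty": 0.18,"tz": 0.089,"ax": 0.033,"ay": 0,"az": 0},
    {"fingers": -1,"tx": 0.007,"ty": 0.18,"tz": 0.089,"ax": 0.033,"ay": 0,"az": 0},
    {"fingers": -1,"tx": 0.007,"ty": 0.18,"tz": 0.089,"ax": 0.033,"ay": 0,"az": 0}
  ]
}}

```text
time_s: 2.57
tcp_pos: [0.4567, -0.0787, 0.2207]
ee_rot: [[0.002, 0.158, 0.987], [0.0, 0.987, -0.158], [-1.0, 0.001, 0.002]]
wrist_force: [0.5, -0.2, 0.5]
gripper_width: 1.0
```

```bash
python3 - <<'E'
from look import *
plan((.455,-.083,.22),80.4);look("deep_tray",(.455,-.083),.096,.06,.005,.055,"w1")
E
```

```text
call 0 rows>= 1 {'tx': np.float64(0.0009), 'ty': np.float64(-0.006), 'tz': np.float64(-0.0014), 'ax': np.float64(0.0029)}
tcp [ 0.4567 -0.0787  0.2207] yaw 80.9 tilt [ 0.002  0.    -1.   ] w 87.0 F [ 0.5 -0.2  0.5] t 2.6 j6 -109
hull bbox [245 146] [302 237]
deep_tray wrist fit [ 0.4559 -0.084 ] yaw 168.7 cost 3.56
```

View pics/w1.png

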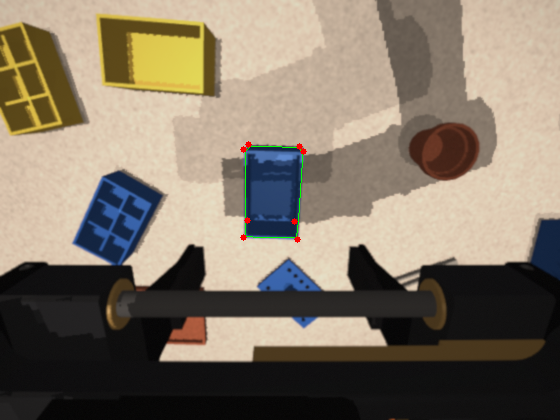

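The wrist view shows the deep tray centred between the jaws at (272,190), and the fit agrees with the top view. I'll grasp it.

Call:
{"fn": "play_rows", "kwargs": {
  "commands": [
    {"fingers": -1,"tx": 0.05,"ty": -0.007,"tz": 0,"ax": 0.005,"ay": 0,"az": 0},
    {"fingers": -1,"tx": 0.1,"ty": -0.007,"tz": 0,"ax": 0.005,"ay": 0,"az": 0},
    {"fingers": -1,"tx": 0.15,"ty": -0.007,"tz": 0,"ax": 0.005,"ay": 0,"az": 0},
    {"fingers": -1,"tx": 0.2,"ty": -0.007,"tz": 0,"ax": 0.005,"ay": 0,"az": 0},
    {"fingers": -1,"tx": 0.24,"ty": -0.007,"tz": 0,"ax": 0.005,"ay": 0,"az": 0}
  ]
}}

```text
time_s: 3.03
tcp_pos: [0.4518, -0.0884, 0.0387]
ee_rot: [[-0.001, 0.18, 0.984], [-0.0, 0.984, -0.18], [-1.0, -0.0, -0.001]]
wrist_force: [0.6, -0.7, 0.2]
gripper_width: 1.005
```

Call:
{"fn": "play_rows", "kwargs": {
  "commands": [
    {"fingers": 1,"tx": 0,"ty": 0,"tz": 0,"ax": 0,"ay": 0,"az": 0},
    {"fingers": 1,"tx": 0,"ty": 0,"tz": 0,"ax": 0,"ay": 0,"az": 0},
    {"fingers": 1,"tx": 0,"ty": 0,"tz": 0,"ax": 0,"ay": 0,"az": 0},
    {"fingers": 1,"tx": 0,"ty": 0,"tz": 0,"ax": 0,"ay": 0,"az": 0},
    {"fingers": 1,"tx": 0,"ty": 0,"tz": 0,"ax": 0,"ay": 0,"az": 0}
  ]
}}

```text
time_s: 3.45
tcp_pos: [0.4548, -0.0873, 0.0427]
ee_rot: [[0.005, 0.179, 0.984], [0.001, 0.984, -0.179], [-1.0, 0.002, 0.005]]
wrist_force: [-0.0, 1.3, 0.1]
gripper_width: 0.706
```

Call:
{"fn": "play_rows", "kwargs": {
  "commands": [
    {"fingers": 1,"tx": 0,"ty": 0,"tz": 0,"ax": 0,"ay": 0,"az": 0},
    {"fingers": 1,"tx": 0,"ty": 0,"tz": 0,"ax": 0,"ay": 0,"az": 0},
    {"fingers": 1,"tx": 0,"ty": 0,"tz": 0,"ax": 0,"ay": 0,"az": 0}
  ]
}}

```text
time_s: 3.7
tcp_pos: [0.4547, -0.0873, 0.0426]
ee_rot: [[0.004, 0.178, 0.984], [0.0, 0.984, -0.178], [-1.0, 0.001, 0.004]]
wrist_force: [-0.0, 1.4, 8.0]
gripper_width: 0.691
```

Call:
{"fn": "play_rows", "kwargs": {
  "commands": [
    {"fingers": 1,"tx": -0.03,"ty": 0,"tz": 0,"ax": 0,"ay": 0,"az": 0},
    {"fingers": 1,"tx": -0.07,"ty": 0,"tz": 0,"ax": 0,"ay": 0,"az": 0},
    {"fingers": 1,"tx": -0.11,"ty": 0,"tz": 0,"ax": 0,"ay": 0,"az": 0},
    {"fingers": 1,"tx": -0.14,"ty": 0,"tz": 0,"ax": 0,"ay": 0,"az": 0},
    {"fingers": 1,"tx": -0.14,"ty": 0,"tz": 0,"ax": 0,"ay": 0,"az": 0}
  ]
}}

```text
time_s: 4.12
tcp_pos: [0.4562, -0.0873, 0.1509]
ee_rot: [[0.011, 0.177, 0.984], [0.001, 0.984, -0.177], [-1.0, 0.003, 0.011]]
wrist_force: [1.0, -0.1, -0.7]
gripper_width: 0.688
```

```bash
python3 - <<'E'
from h import *
plan((.620,-.2765,.15),169.3)
E
```

```text
call 0 rows>= 5 {'tx': np.float64(0.0012), 'ty': np.float64(-0.0698), 'tz': np.float64(0.0866), 'ax': np.float64(-0.1658)}
call 1 rows>= 5 {'tx': np.float64(0.0004), 'ty': np.float64(-0.1037), 'tz': np.float64(0.0403), 'ax': np.float64(-0.1658)}
call 2 rows>= 5 {'tx': np.float64(0.0004), 'ty': np.float64(-0.11), 'tz': np.float64(-0.0166), 'ax': np.float64(-0.1658)}
tcp [ 0.4562 -0.0873  0.1509] yaw 79.8 tilt [ 0.011  0.001 -1.   ] w 59.8 F [ 1.  -0.1 -0.7] t 4.1 j6 -110
```

Call:
{"fn": "play_rows", "kwargs": {
  "commands": [
    {"fingers": 1,"tx": 0,"ty": -0.07,"tz": 0.087,"ax": -0.166,"ay": 0,"az": 0},
    {"fingers": 1,"tx": 0,"ty": -0.07,"tz": 0.087,"ax": -0.166,"ay": 0,"az": 0},
    {"fingers": 1,"tx": 0,"ty": -0.07,"tz": 0.087,"ax": -0.166,"ay": 0,"az": 0},
    {"fingers": 1,"tx": 0,"ty": -0.07,"tz": 0.087,"ax": -0.166,"ay": 0,"az": 0},
    {"fingers": 1,"tx": 0,"ty": -0.07,"tz": 0.087,"ax": -0.166,"ay": 0,"az": 0}
  ]
}}

```text
time_s: 4.53
tcp_pos: [0.5076, -0.1514, 0.1446]
ee_rot: [[-0.002, -0.338, 0.941], [0.0, 0.941, 0.338], [-1.0, 0.001, -0.001]]
wrist_force: [0.3, -0.2, -2.1]
gripper_width: 0.685
```

Call:
{"fn": "play_rows", "kwargs": {
  "commands": [
    {"fingers": 1,"tx": 0,"ty": -0.104,"tz": 0.04,"ax": -0.166,"ay": 0,"az": 0},
    {"fingers": 1,"tx": 0,"ty": -0.104,"tz": 0.04,"ax": -0.166,"ay": 0,"az": 0},
    {"fingers": 1,"tx": 0,"ty": -0.104,"tz": 0.04,"ax": -0.166,"ay": 0,"az": 0},
    {"fingers": 1,"tx": 0,"ty": -0.104,"tz": 0.04,"ax": -0.166,"ay": 0,"az": 0},
    {"fingers": 1,"tx": 0,"ty": -0.104,"tz": 0.04,"ax": -0.166,"ay": 0,"az": 0}
  ]
}}

```text
time_s: 4.95
tcp_pos: [0.5618, -0.2146, 0.1443]
ee_rot: [[-0.002, -0.761, 0.649], [0.001, 0.649, 0.761], [-1.0, 0.002, -0.001]]
wrist_force: [0.1, 0.8, -1.8]
gripper_width: 0.689
```

Call:
{"fn": "play_rows", "kwargs": {
  "commands": [
    {"fingers": 1,"tx": 0,"ty": -0.11,"tz": -0.017,"ax": -0.166,"ay": 0,"az": 0},
    {"fingers": 1,"tx": 0,"ty": -0.11,"tz": -0.017,"ax": -0.166,"ay": 0,"az": 0},
    {"fingers": 1,"tx": 0,"ty": -0.11,"tz": -0.017,"ax": -0.166,"ay": 0,"az": 0},
    {"fingers": 1,"tx": 0,"ty": -0.11,"tz": -0.017,"ax": -0.166,"ay": 0,"az": 0},
    {"fingers": 1,"tx": 0,"ty": -0.11,"tz": -0.017,"ax": -0.166,"ay": 0,"az": 0}
  ]
}}

```text
time_s: 5.37
tcp_pos: [0.6163, -0.2775, 0.1444]
ee_rot: [[-0.002, -0.983, 0.185], [0.001, 0.185, 0.983], [-1.0, 0.002, 0.0]]
wrist_force: [-0.6, 0.4, -1.2]
gripper_width: 0.69
```

```bash
python3 - <<'E'
from h import *
plan((.620,-.2765,.05),169.3)
p=viewer.capture("wrist"); save(p,"w2")
s=r.sense(); c=cam(p,s)
print(proj(c,[.62,-.2765,.0]))
E
```

```text
call 0 rows>= 3 {'tx': np.float64(0.1259), 'ty': np.float64(-0.0048), 'tz': np.float64(0.0022), 'ax': np.float64(0.0003)}
tcp [ 0.6163 -0.2775  0.1444] yaw 169.4 tilt [-0.002  0.001 -1.   ] w 60.1 F [-0.6  0.4 -1.2] t 5.4 j6 0
[[273.57830374 204.14008198]]
```

View pics/w2.png

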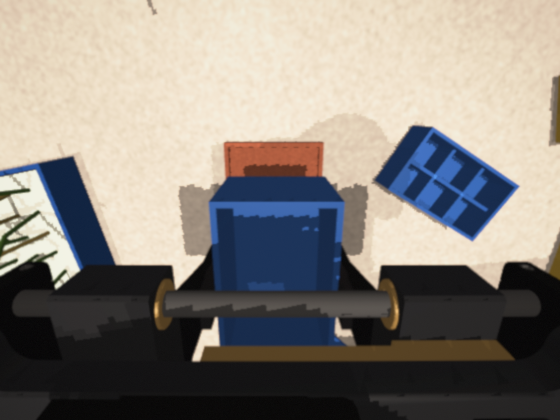

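The tray is held level and square to the drip tray. The drip tray's far edge shows at row 142, columns 224 to 323. I'll check its centre from that edge.

```bash
python3 - <<'E'
from h import *
s=r.sense(); p=viewer.capture("wrist"); c=cam(p,s)
e=onplane(c,[[224,142],[323,142]],.010); print(e, np.linalg.norm(e[0]-e[1]))
d=e[0]-e[1]; a=np.degrees(np.arctan2(d[1],d[0])); n=np.array([-d[1],d[0],0])/np.linalg.norm(d); n*=np.sign(n[1])
print("edge dir",a%180,"centre",e.mean(0)+.064*n)
plan((.620,-.2765,.05),169.3)
E
```

```text
[[ 0.6526887 -0.3464417  0.01     ]
 [ 0.5635418 -0.3294137  0.01     ]] 0.09075859640002379
edge dir 169.18615547942017 centre [ 0.62012284 -0.27506422  0.01      ]
call 0 rows>= 3 {'tx': np.float64(0.1269), 'ty': np.float64(-0.0048), 'tz': np.float64(0.0016), 'ax': np.float64(-0.0008)}
tcp [ 0.6163 -0.277   0.1452] yaw 169.1 tilt [-0.001  0.    -1.   ] w 59.8 F [-0.3  0.1 -1.1] t 5.5 j6 0
```

Call:
{"fn": "play_rows", "kwargs": {
  "commands": [
    {"fingers": 1,"tx": 0.04,"ty": -0.005,"tz": 0.003,"ax": 0,"ay": 0,"az": 0},
    {"fingers": 1,"tx": 0.08,"ty": -0.005,"tz": 0.003,"ax": 0,"ay": 0,"az": 0},
    {"fingers": 1,"tx": 0.11,"ty": -0.005,"tz": 0.003,"ax": 0,"ay": 0,"az": 0},
    {"fingers": 1,"tx": 0.128,"ty": -0.005,"tz": 0.003,"ax": 0,"ay": 0,"az": 0},
    {"fingers": 1,"tx": 0.128,"ty": -0.005,"tz": 0.003,"ax": 0,"ay": 0,"az": 0}
  ]
}}

```text
time_s: 5.88
tcp_pos: [0.6195, -0.2751, 0.0475]
ee_rot: [[-0.004, -0.982, 0.187], [0.001, 0.187, 0.982], [-1.0, 0.004, 0.0]]
wrist_force: [-0.0, 0.9, -1.0]
gripper_width: 0.689
```

Call:
{"fn": "play_rows", "kwargs": {
  "commands": [
    {"fingers": 1,"tx": 0,"ty": 0,"tz": 0,"ax": 0,"ay": 0,"az": 0},
    {"fingers": 1,"tx": 0,"ty": 0,"tz": 0,"ax": 0,"ay": 0,"az": 0}
  ]
}}

```text
time_s: 6.05
tcp_pos: [0.6214, -0.2757, 0.0507]
ee_rot: [[0.002, -0.983, 0.186], [-0.0, 0.186, 0.983], [-1.0, -0.002, -0.0]]
wrist_force: [0.7, -0.2, -1.0]
gripper_width: 0.688
```

Still about 4 mm above the floor, so I lower it gently, then release.

Call:
{"fn": "play_rows", "kwargs": {
  "commands": [
    {"fingers": 1,"tx": 0.002,"ty": 0,"tz": 0,"ax": 0,"ay": 0,"az": 0},
    {"fingers": 1,"tx": 0.004,"ty": 0,"tz": 0,"ax": 0,"ay": 0,"az": 0},
    {"fingers": 1,"tx": 0.005,"ty": 0,"tz": 0,"ax": 0,"ay": 0,"az": 0},
    {"fingers": 1,"tx": 0.005,"ty": 0,"tz": 0,"ax": 0,"ay": 0,"az": 0},
    {"fingers": 1,"tx": 0.005,"ty": 0,"tz": 0,"ax": 0,"ay": 0,"az": 0}
  ]
}}

```text
time_s: 6.47
tcp_pos: [0.6209, -0.276, 0.0459]
ee_rot: [[0.0, -0.983, 0.185], [0.0, 0.185, 0.983], [-1.0, -0.0, 0.0]]
wrist_force: [0.3, 0.6, -1.7]
gripper_width: 0.685
```

Call:
{"fn": "play_rows", "kwargs": {
  "commands": [
    {"fingers": -1,"tx": 0,"ty": 0,"tz": 0,"ax": 0,"ay": 0,"az": 0},
    {"fingers": -1,"tx": 0,"ty": 0,"tz": 0,"ax": 0,"ay": 0,"az": 0},
    {"fingers": -1,"tx": 0,"ty": 0,"tz": 0,"ax": 0,"ay": 0,"az": 0},
    {"fingers": -1,"tx": 0,"ty": 0,"tz": 0,"ax": 0,"ay": 0,"az": 0},
    {"fingers": -1,"tx": 0,"ty": 0,"tz": 0,"ax": 0,"ay": 0,"az": 0}
  ]
}}

```text
time_s: 6.88
tcp_pos: [0.6211, -0.276, 0.046]
ee_rot: [[0.0, -0.983, 0.185], [-0.0, 0.185, 0.983], [-1.0, -0.0, -0.0]]
wrist_force: [-0.1, -0.6, 0.1]
gripper_width: 0.955
```

Call:
{"fn": "play_rows", "kwargs": {
  "commands": [
    {"fingers": -1,"tx": -0.04,"ty": 0,"tz": 0,"ax": 0,"ay": 0,"az": 0},
    {"fingers": -1,"tx": -0.09,"ty": 0,"tz": 0,"ax": 0,"ay": 0,"az": 0},
    {"fingers": -1,"tx": -0.14,"ty": 0,"tz": 0,"ax": 0,"ay": 0,"az": 0},
    {"fingers": -1,"tx": -0.19,"ty": 0,"tz": 0,"ax": 0,"ay": 0,"az": 0},
    {"fingers": -1,"tx": -0.22,"ty": 0,"tz": 0,"ax": 0,"ay": 0,"az": 0}
  ]
}}

```text
time_s: 7.3
tcp_pos: [0.6223, -0.2767, 0.2162]
ee_rot: [[0.007, -0.983, 0.184], [-0.003, 0.184, 0.983], [-1.0, -0.007, -0.001]]
wrist_force: [0.1, 0.2, -0.4]
gripper_width: 1.003
```

```bash
python3 - <<'E'
from look import *
ps=viewer.capture("top"); c0=cam(ps)
x,v,p=look("deep_tray",(.62,-.2755),.096,.06,.009,.055,"w3")
for h in [None]:
    o=fit([v,(c0,region(cmask(ps,"d"),c0,.62,-.2755))],(.62,-.2755),.096,.06,.009,.055); print("joint",np.round(o.x,4),np.degrees(o.x[2])%180,o.fun)
plan((.607,.2767,.21),263.2)
E
```

```text
hull bbox [253 149] [310 241]
deep_tray wrist fit [ 0.6222 -0.2773] yaw 79.2 cost 3.59
joint [ 0.6217 -0.2835  1.3811  0.0526] 79.13026636145129 238.7233293475527
call 0 rows>= 5 {'tx': np.float64(0.0023), 'ty': np.float64(0.0526), 'tz': np.float64(0.2405), 'ax': np.float64(-0.1737)}
call 1 rows>= 5 {'tx': np.float64(0.0034), 'ty': np.float64(-0.08), 'tz': np.float64(0.2328), 'ax': np.float64(-0.1737)}
call 2 rows>= 5 {'tx': np.float64(0.0034), 'ty': np.float64(-0.1892), 'tz': np.float64(0.1575), 'ax': np.float64(-0.1737)}
tcp [ 0.6235 -0.277   0.2176] yaw 169.4 tilt [ 0.012 -0.004 -1.   ] w 87.0 F [ 0.8 -0.5  0.4] t 7.4 j6 0
```

View pics/w3.png

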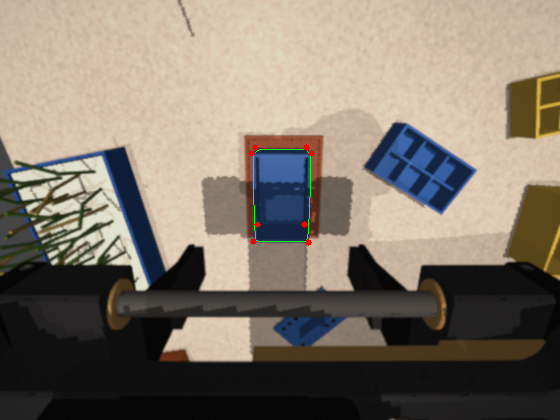

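Deep tray placed: it stands square and centred in the drip tray, hull cols 253–310, rows 149–241. On to the two-compartment tray.

Call:
{"fn": "play_rows", "kwargs": {
  "commands": [
    {"fingers": -1,"tx": 0.002,"ty": 0.053,"tz": 0.24,"ax": -0.174,"ay": 0,"az": 0},
    {"fingers": -1,"tx": 0.002,"ty": 0.053,"tz": 0.24,"ax": -0.174,"ay": 0,"az": 0},
    {"fingers": -1,"tx": 0.002,"ty": 0.053,"tz": 0.24,"ax": -0.174,"ay": 0,"az": 0},
    {"fingers": -1,"tx": 0.002,"ty": 0.053,"tz": 0.24,"ax": -0.174,"ay": 0,"az": 0},
    {"fingers": -1,"tx": 0.002,"ty": 0.053,"tz": 0.24,"ax": -0.174,"ay": 0,"az": 0}
  ]
}}

```text
time_s: 7.82
tcp_pos: [0.6143, -0.0877, 0.2085]
ee_rot: [[-0.001, -0.933, -0.361], [0.001, -0.361, 0.933], [-1.0, 0.001, 0.001]]
wrist_force: [-0.2, -0.3, -0.3]
gripper_width: 0.997
```

Call:
{"fn": "play_rows", "kwargs": {
  "commands": [
    {"fingers": -1,"tx": 0.003,"ty": -0.08,"tz": 0.233,"ax": -0.174,"ay": 0,"az": 0},
    {"fingers": -1,"tx": 0.003,"ty": -0.08,"tz": 0.233,"ax": -0.174,"ay": 0,"az": 0},
    {"fingers": -1,"tx": 0.003,"ty": -0.08,"tz": 0.233,"ax": -0.174,"ay": 0,"az": 0},
    {"fingers": -1,"tx": 0.003,"ty": -0.08,"tz": 0.233,"ax": -0.174,"ay": 0,"az": 0},
    {"fingers": -1,"tx": 0.003,"ty": -0.08,"tz": 0.233,"ax": -0.174,"ay": 0,"az": 0}
  ]
}}

```text
time_s: 8.23
tcp_pos: [0.6089, 0.0972, 0.2061]
ee_rot: [[-0.001, -0.609, -0.793], [0.0, -0.793, 0.609], [-1.0, 0.0, 0.001]]
wrist_force: [-0.8, 0.1, -1.0]
gripper_width: 1.001
```

Call:
{"fn": "play_rows", "kwargs": {
  "commands": [
    {"fingers": -1,"tx": 0.003,"ty": -0.189,"tz": 0.158,"ax": -0.174,"ay": 0,"az": 0},
    {"fingers": -1,"tx": 0.003,"ty": -0.189,"tz": 0.158,"ax": -0.174,"ay": 0,"az": 0},
    {"fingers": -1,"tx": 0.003,"ty": -0.189,"tz": 0.158,"ax": -0.174,"ay": 0,"az": 0},
    {"fingers": -1,"tx": 0.003,"ty": -0.189,"tz": 0.158,"ax": -0.174,"ay": 0,"az": 0},
    {"fingers": -1,"tx": 0.003,"ty": -0.189,"tz": 0.158,"ax": -0.174,"ay": 0,"az": 0}
  ]
}}

```text
time_s: 8.65
tcp_pos: [0.6026, 0.2821, 0.2034]
ee_rot: [[-0.001, -0.108, -0.994], [0.0, -0.994, 0.108], [-1.0, -0.0, 0.001]]
wrist_force: [0.6, 0.1, 0.1]
gripper_width: 0.996
```

Call:
{"fn": "play_rows", "kwargs": {
  "commands": [
    {"fingers": -1,"tx": 0,"ty": 0,"tz": 0,"ax": 0,"ay": 0,"az": 0},
    {"fingers": -1,"tx": 0,"ty": 0,"tz": 0,"ax": 0,"ay": 0,"az": 0},
    {"fingers": -1,"tx": 0,"ty": 0,"tz": 0,"ax": 0,"ay": 0,"az": 0}
  ]
}}

```text
time_s: 8.9
tcp_pos: [0.6032, 0.2767, 0.2041]
ee_rot: [[-0.001, -0.118, -0.993], [-0.001, -0.993, 0.118], [-1.0, 0.001, 0.001]]
wrist_force: [0.7, -0.2, -0.5]
gripper_width: 1.002
```

```bash
python3 - <<'E'
from look import *
x,v,p=look("two_tray",(.607,.2767),.096,.06,.005,.045,"w4")
plan((x[0],x[1],.035),np.degrees(x[2])+90)
E
```

```text
hull bbox [247 146] [305 238]
two_tray wrist fit [0.6075 0.2756] yaw 172.6 cost 3.07
call 0 rows>= 5 {'tx': np.float64(0.0377), 'ty': np.float64(0.0), 'tz': np.float64(-0.0009), 'ax': np.float64(-0.1661)}
call 1 rows>= 5 {'tx': np.float64(0.0377), 'ty': np.float64(0.0005), 'tz': np.float64(-0.0008), 'ax': np.float64(-0.1661)}
call 2 rows>= 5 {'tx': np.float64(0.0377), 'ty': np.float64(0.0008), 'tz': np.float64(-0.0004), 'ax': np.float64(-0.1661)}
call 3 rows>= 5 {'tx': np.float64(0.0377), 'ty': np.float64(0.0009), 'tz': np.float64(0.0), 'ax': np.float64(-0.1661)}
call 4 rows>= 5 {'tx': np.float64(0.0377), 'ty': np.float64(0.0008), 'tz': np.float64(0.0005), 'ax': np.float64(-0.1661)}
call 5 rows>= 5 {'tx': np.float64(0.0377), 'ty': np.float64(0.0004), 'tz': np.float64(0.0008), 'ax': np.float64(-0.1661)}
tcp [0.6034 0.2763 0.2044] yaw -96.8 tilt [-0.001 -0.001 -1.   ] w 86.9 F [-0.7 -0.4 -0.3] t 8.9 j6 45
```

View pics/w4.png

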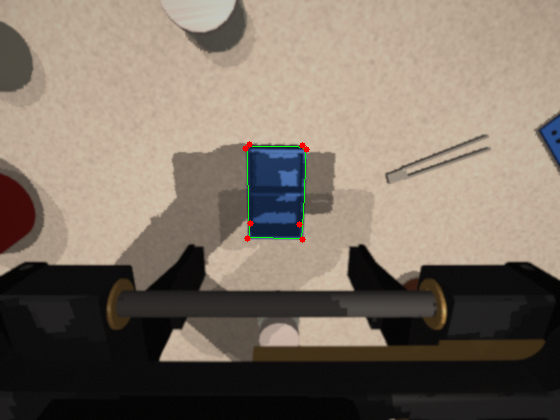

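Call:
{"fn": "play_rows", "kwargs": {
  "commands": [
    {"fingers": -1,"tx": 0.05,"ty": 0,"tz": -0.0055,"ax": 0.003,"ay": 0,"az": 0},
    {"fingers": -1,"tx": 0.1,"ty": 0,"tz": -0.0055,"ax": 0.003,"ay": 0,"az": 0},
    {"fingers": -1,"tx": 0.15,"ty": 0,"tz": -0.0055,"ax": 0.003,"ay": 0,"az": 0},
    {"fingers": -1,"tx": 0.2,"ty": 0,"tz": -0.0055,"ax": 0.003,"ay": 0,"az": 0},
    {"fingers": -1,"tx": 0.228,"ty": 0,"tz": -0.0055,"ax": 0.003,"ay": 0,"az": 0}
  ]
}}

```text
time_s: 9.37
tcp_pos: [0.6057, 0.2738, 0.0295]
ee_rot: [[-0.006, -0.13, -0.992], [-0.003, -0.992, 0.13], [-1.0, 0.004, 0.005]]
wrist_force: [-0.7, -0.7, -0.4]
gripper_width: 0.998
```

Call:
{"fn": "play_rows", "kwargs": {
  "commands": [
    {"fingers": 1,"tx": 0,"ty": 0,"tz": 0,"ax": 0,"ay": 0,"az": 0},
    {"fingers": 1,"tx": 0,"ty": 0,"tz": 0,"ax": 0,"ay": 0,"az": 0},
    {"fingers": 1,"tx": 0,"ty": 0,"tz": 0,"ax": 0,"ay": 0,"az": 0},
    {"fingers": 1,"tx": 0,"ty": 0,"tz": 0,"ax": 0,"ay": 0,"az": 0},
    {"fingers": 1,"tx": 0,"ty": 0,"tz": 0,"ax": 0,"ay": 0,"az": 0}
  ]
}}

```text
time_s: 9.78
tcp_pos: [0.6089, 0.2776, 0.0364]
ee_rot: [[0.004, -0.126, -0.992], [0.002, -0.992, 0.126], [-1.0, -0.003, -0.003]]
wrist_force: [-0.5, -0.8, 0.5]
gripper_width: 0.706
```

Call:
{"fn": "play_rows", "kwargs": {
  "commands": [
    {"fingers": 1,"tx": 0,"ty": 0,"tz": 0,"ax": 0,"ay": 0,"az": 0},
    {"fingers": 1,"tx": 0,"ty": 0,"tz": 0,"ax": 0,"ay": 0,"az": 0},
    {"fingers": 1,"tx": 0,"ty": 0,"tz": 0,"ax": 0,"ay": 0,"az": 0}
  ]
}}

```text
time_s: 10.03
tcp_pos: [0.6087, 0.2775, 0.0363]
ee_rot: [[0.003, -0.125, -0.992], [0.001, -0.992, 0.125], [-1.0, -0.002, -0.003]]
wrist_force: [0.3, -1.2, 6.4]
gripper_width: 0.686
```

Call:
{"fn": "play_rows", "kwargs": {
  "commands": [
    {"fingers": 1,"tx": -0.03,"ty": 0,"tz": 0,"ax": 0,"ay": 0,"az": 0},
    {"fingers": 1,"tx": -0.08,"ty": 0,"tz": 0,"ax": 0,"ay": 0,"az": 0},
    {"fingers": 1,"tx": -0.13,"ty": 0,"tz": 0,"ax": 0,"ay": 0,"az": 0},
    {"fingers": 1,"tx": -0.18,"ty": 0,"tz": 0,"ax": 0,"ay": 0,"az": 0},
    {"fingers": 1,"tx": -0.21,"ty": 0,"tz": 0,"ax": 0,"ay": 0,"az": 0}
  ]
}}

```text
time_s: 10.45
tcp_pos: [0.6087, 0.2779, 0.1964]
ee_rot: [[0.006, -0.125, -0.992], [0.003, -0.992, 0.125], [-1.0, -0.004, -0.005]]
wrist_force: [0.7, 0.0, -1.7]
gripper_width: 0.687
```

```bash
python3 - <<'E'
from h import *
plan((.621,-.2765,.18),169.3)
E
```

```text
call 0 rows>= 5 {'tx': np.float64(0.0065), 'ty': np.float64(0.2438), 'tz': np.float64(-0.0362), 'ax': np.float64(0.1732)}
call 1 rows>= 5 {'tx': np.float64(0.0073), 'ty': np.float64(0.1898), 'tz': np.float64(-0.1572), 'ax': np.float64(0.1732)}
call 2 rows>= 5 {'tx': np.float64(0.0073), 'ty': np.float64(0.0811), 'tz': np.float64(-0.2327), 'ax': np.float64(0.1732)}
tcp [0.6087 0.2779 0.1964] yaw -97.2 tilt [ 0.006  0.003 -1.   ] w 59.8 F [ 0.7  0.  -1.7] t 10.4 j6 44
```

Call:
{"fn": "play_rows", "kwargs": {
  "commands": [
    {"fingers": 1,"tx": 0.006,"ty": 0.244,"tz": -0.036,"ax": 0.173,"ay": 0,"az": 0},
    {"fingers": 1,"tx": 0.006,"ty": 0.244,"tz": -0.036,"ax": 0.173,"ay": 0,"az": 0},
    {"fingers": 1,"tx": 0.006,"ty": 0.244,"tz": -0.036,"ax": 0.173,"ay": 0,"az": 0},
    {"fingers": 1,"tx": 0.006,"ty": 0.244,"tz": -0.036,"ax": 0.173,"ay": 0,"az": 0},
    {"fingers": 1,"tx": 0.006,"ty": 0.244,"tz": -0.036,"ax": 0.173,"ay": 0,"az": 0}
  ]
}}

```text
time_s: 10.87
tcp_pos: [0.61, 0.0881, 0.1867]
ee_rot: [[-0.002, -0.627, -0.779], [-0.0, -0.779, 0.627], [-1.0, 0.001, 0.001]]
wrist_force: [0.6, 0.1, -1.1]
gripper_width: 0.69
```

Call:
{"fn": "play_rows", "kwargs": {
  "commands": [
    {"fingers": 1,"tx": 0.007,"ty": 0.19,"tz": -0.157,"ax": 0.173,"ay": 0,"az": 0},
    {"fingers": 1,"tx": 0.007,"ty": 0.19,"tz": -0.157,"ax": 0.173,"ay": 0,"az": 0},
    {"fingers": 1,"tx": 0.007,"ty": 0.19,"tz": -0.157,"ax": 0.173,"ay": 0,"az": 0},
    {"fingers": 1,"tx": 0.007,"ty": 0.19,"tz": -0.157,"ax": 0.173,"ay": 0,"az": 0},
    {"fingers": 1,"tx": 0.007,"ty": 0.19,"tz": -0.157,"ax": 0.173,"ay": 0,"az": 0}
  ]
}}

```text
time_s: 11.28
tcp_pos: [0.6142, -0.0966, 0.1812]
ee_rot: [[-0.001, -0.94, -0.342], [-0.0, -0.342, 0.94], [-1.0, 0.001, 0.0]]
wrist_force: [0.4, 0.0, -1.0]
gripper_width: 0.688
```

Call:
{"fn": "play_rows", "kwargs": {
  "commands": [
    {"fingers": 1,"tx": 0.007,"ty": 0.081,"tz": -0.233,"ax": 0.173,"ay": 0,"az": 0},
    {"fingers": 1,"tx": 0.007,"ty": 0.081,"tz": -0.233,"ax": 0.173,"ay": 0,"az": 0},
    {"fingers": 1,"tx": 0.007,"ty": 0.081,"tz": -0.233,"ax": 0.173,"ay": 0,"az": 0},
    {"fingers": 1,"tx": 0.007,"ty": 0.081,"tz": -0.233,"ax": 0.173,"ay": 0,"az": 0},
    {"fingers": 1,"tx": 0.007,"ty": 0.081,"tz": -0.233,"ax": 0.173,"ay": 0,"az": 0}
  ]
}}

```text
time_s: 11.7
tcp_pos: [0.6186, -0.2819, 0.1757]
ee_rot: [[-0.001, -0.981, 0.193], [-0.0, 0.193, 0.981], [-1.0, 0.001, -0.0]]
wrist_force: [0.1, 0.0, -1.4]
gripper_width: 0.686
```

Call:
{"fn": "play_rows", "kwargs": {
  "commands": [
    {"fingers": 1,"tx": 0,"ty": 0,"tz": 0,"ax": 0,"ay": 0,"az": 0},
    {"fingers": 1,"tx": 0,"ty": 0,"tz": 0,"ax": 0,"ay": 0,"az": 0},
    {"fingers": 1,"tx": 0,"ty": 0,"tz": 0,"ax": 0,"ay": 0,"az": 0}
  ]
}}

```text
time_s: 11.95
tcp_pos: [0.6192, -0.2769, 0.176]
ee_rot: [[-0.001, -0.983, 0.184], [0.001, 0.184, 0.983], [-1.0, 0.001, 0.001]]
wrist_force: [0.7, -0.5, -1.6]
gripper_width: 0.692
```

```bash
python3 - <<'E'
from fit import *
plan((.621,-.2765,.105),169.3)
s=r.sense(); p=viewer.capture("wrist"); c=cam(p,s)
im=p["image"][:,:,::-1].copy()
for u in proj(c,box(.621,-.2765,np.radians(79.3),.096,.06,.064,.064)[:4]): cv2.circle(im,tuple(int(k) for k in u),2,(0,0,255),-1)
cv2.imwrite("pics/w5.png",im)
E
```

```text
call 0 rows>= 2 {'tx': np.float64(0.0947), 'ty': np.float64(-0.0023), 'tz': np.float64(0.0009), 'ax': np.float64(0.0005)}
tcp [ 0.6192 -0.2769  0.176 ] yaw 169.4 tilt [-0.001  0.001 -1.   ] w 60.2 F [ 0.7 -0.5 -1.6] t 11.9 j6 0
```

View pics/w5.png

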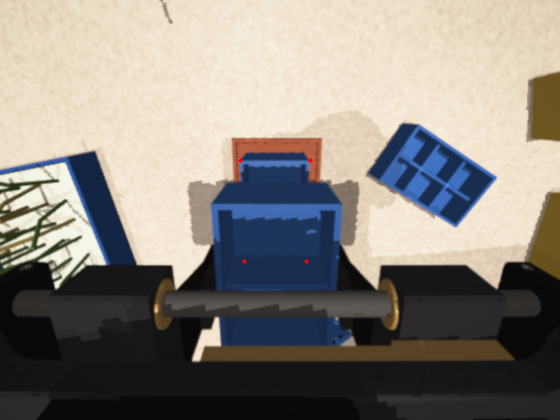

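```bash
python3 - <<'E'
from fit import *
s=r.sense(); p=viewer.capture("wrist"); c=cam(p,s); R=np.array(s["ee_rot"]); t=np.array(s["tcp_pos"])
for o in (0,.0012,.004): 
    q=t+R[:,2]*o; print(o,np.round(proj(c,box(q[0],q[1],np.radians(79.3),.096,.06,t[2]-.0363+.05,0)[:4]),1).tolist())
g=cmask(p,"x"); 
h=cv2.cvtColor(p["image"],cv2.COLOR_RGB2HSV)[...,2]; print(h[175:225,275].tolist())
plan((.621,-.2765,.105),169.3)
E
```

```text
0 [[212.8, 201.4], [344.9, 201.6], [224.0, 367.4], [332.1, 367.5]]
0.0012 [[213.0, 203.9], [344.7, 204.1], [224.2, 369.1], [331.9, 369.2]]
0.004 [[213.4, 209.8], [344.3, 210.0], [224.4, 373.0], [331.6, 373.1]]
[92, 93, 93, 93, 93, 92, 92, 89, 86, 86, 85, 85, 85, 85, 85, 85, 85, 85, 86, 85, 85, 86, 85, 85, 85, 85, 85, 89, 113, 154, 175, 179, 179, 179, 179, 179, 179, 179, 178, 178, 177, 171, 152, 141, 129, 103, 92, 91, 91, 92]
call 0 rows>= 2 {'tx': np.float64(0.0953), 'ty': np.float64(-0.0018), 'tz': np.float64(-0.0001), 'ax': np.float64(0.0009)}
tcp [ 0.6196 -0.2762  0.1765] yaw 169.5 tilt [ 0.  0. -1.] w 59.6 F [-0.4  0.5 -1.9] t 12.1 j6 0
```

The held tray's far rim at row 203.5 matches an offset of +1.2 mm. The deep tray's rim corners at (240,160) and (310,160) match the prediction too. Descending.

Call:
{"fn": "play_rows", "kwargs": {
  "commands": [
    {"fingers": 1,"tx": 0.04,"ty": -0.002,"tz": -0.002,"ax": 0,"ay": 0,"az": 0},
    {"fingers": 1,"tx": 0.075,"ty": -0.002,"tz": -0.002,"ax": 0,"ay": 0,"az": 0},
    {"fingers": 1,"tx": 0.095,"ty": -0.002,"tz": -0.002,"ax": 0,"ay": 0,"az": 0},
    {"fingers": 1,"tx": 0.095,"ty": -0.002,"tz": -0.002,"ax": 0,"ay": 0,"az": 0},
    {"fingers": 1,"tx": 0.095,"ty": -0.002,"tz": -0.002,"ax": 0,"ay": 0,"az": 0}
  ]
}}

```text
time_s: 12.47
tcp_pos: [0.6208, -0.2782, 0.1048]
ee_rot: [[-0.001, -0.983, 0.183], [-0.0, 0.183, 0.983], [-1.0, 0.001, -0.0]]
wrist_force: [0.4, 0.9, -1.0]
gripper_width: 0.685
```

Call:
{"fn": "play_rows", "kwargs": {
  "commands": [
    {"fingers": 1,"tx": 0.003,"ty": 0,"tz": 0,"ax": 0,"ay": 0,"az": 0},
    {"fingers": 1,"tx": 0.006,"ty": 0,"tz": 0,"ax": 0,"ay": 0,"az": 0},
    {"fingers": 1,"tx": 0.009,"ty": 0,"tz": 0,"ax": 0,"ay": 0,"az": 0},
    {"fingers": 1,"tx": 0.011,"ty": 0,"tz": 0,"ax": 0,"ay": 0,"az": 0},
    {"fingers": 1,"tx": 0.011,"ty": 0,"tz": 0,"ax": 0,"ay": 0,"az": 0}
  ]
}}

```text
time_s: 12.88
tcp_pos: [0.6206, -0.2793, 0.0969]
ee_rot: [[0.0, -0.983, 0.185], [0.0, 0.185, 0.983], [-1.0, -0.0, 0.0]]
wrist_force: [0.4, 0.4, -1.6]
gripper_width: 0.69
```

Call:
{"fn": "play_rows", "kwargs": {
  "commands": [
    {"fingers": 1,"tx": 0.001,"ty": 0,"tz": 0.001,"ax": 0,"ay": 0,"az": 0},
    {"fingers": 1,"tx": 0.002,"ty": 0,"tz": 0.001,"ax": 0,"ay": 0,"az": 0},
    {"fingers": 1,"tx": 0.002,"ty": 0,"tz": 0.001,"ax": 0,"ay": 0,"az": 0},
    {"fingers": 1,"tx": 0.002,"ty": 0,"tz": 0.001,"ax": 0,"ay": 0,"az": 0}
  ]
}}

```text
time_s: 13.22
tcp_pos: [0.621, -0.2787, 0.0954]
ee_rot: [[0.0, -0.983, 0.185], [-0.0, 0.185, 0.983], [-1.0, -0.0, -0.0]]
wrist_force: [-0.4, 0.0, -1.0]
gripper_width: 0.691
```

Call:
{"fn": "play_rows", "kwargs": {
  "commands": [
    {"fingers": -1,"tx": 0,"ty": 0,"tz": 0,"ax": 0,"ay": 0,"az": 0},
    {"fingers": -1,"tx": 0,"ty": 0,"tz": 0,"ax": 0,"ay": 0,"az": 0},
    {"fingers": -1,"tx": 0,"ty": 0,"tz": 0,"ax": 0,"ay": 0,"az": 0},
    {"fingers": -1,"tx": 0,"ty": 0,"tz": 0,"ax": 0,"ay": 0,"az": 0},
    {"fingers": -1,"tx": 0,"ty": 0,"tz": 0,"ax": 0,"ay": 0,"az": 0}
  ]
}}

```text
time_s: 13.63
tcp_pos: [0.621, -0.2787, 0.0955]
ee_rot: [[0.0, -0.983, 0.185], [-0.0, 0.185, 0.983], [-1.0, -0.0, -0.0]]
wrist_force: [0.2, -0.5, 0.1]
gripper_width: 0.96
```

Call:
{"fn": "play_rows", "kwargs": {
  "commands": [
    {"fingers": -1,"tx": -0.04,"ty": 0,"tz": 0,"ax": 0,"ay": 0,"az": 0},
    {"fingers": -1,"tx": -0.09,"ty": 0,"tz": 0,"ax": 0,"ay": 0,"az": 0},
    {"fingers": -1,"tx": -0.14,"ty": 0,"tz": 0,"ax": 0,"ay": 0,"az": 0},
    {"fingers": -1,"tx": -0.18,"ty": 0,"tz": 0,"ax": 0,"ay": 0,"az": 0},
    {"fingers": -1,"tx": -0.2,"ty": 0,"tz": 0,"ax": 0,"ay": 0,"az": 0}
  ]
}}

```text
time_s: 14.05
tcp_pos: [0.6224, -0.2794, 0.2512]
ee_rot: [[0.008, -0.983, 0.184], [-0.003, 0.184, 0.983], [-1.0, -0.008, -0.002]]
wrist_force: [0.3, -0.5, -0.4]
gripper_width: 1.001
```

Call:
{"fn": "play_rows", "kwargs": {
  "commands": [
    {"fingers": -1,"tx": 0,"ty": 0,"tz": 0,"ax": 0,"ay": 0,"az": 0},
    {"fingers": -1,"tx": 0,"ty": 0,"tz": 0,"ax": 0,"ay": 0,"az": 0},
    {"fingers": -1,"tx": 0,"ty": 0,"tz": 0,"ax": 0,"ay": 0,"az": 0}
  ]
}}

```text
time_s: 14.3
tcp_pos: [0.6201, -0.2783, 0.2437]
ee_rot: [[-0.002, -0.983, 0.185], [0.001, 0.185, 0.983], [-1.0, 0.003, 0.001]]
wrist_force: [0.7, 0.1, -0.9]
gripper_width: 0.999
```

```bash
python3 - <<'E'
from look import *
x,v,p=look("two_tray",(.621,-.2765),.096,.06,.064,.045,"w6")
h=v[1].reshape(-1,2); 
print("pred rim",np.round(proj(v[0],box(.621,-.2765,np.radians(79.3),.096,.06,.109,.109)[:4]),1).tolist())
plan((.463,-.277,.2),228.6)
E
```

```text
hull bbox [244 148] [306 250]
two_tray wrist fit [ 0.6223 -0.2794] yaw 78.8 cost 2.35
pred rim [[244.2, 158.4], [308.6, 158.4], [247.3, 252.0], [305.5, 251.9]]
call 0 rows>= 5 {'tx': np.float64(0.0292), 'ty': np.float64(0.1029), 'tz': np.float64(-0.0186), 'ax': np.float64(-0.1646)}
call 1 rows>= 5 {'tx': np.float64(0.0288), 'ty': np.float64(0.0987), 'tz': np.float64(0.0348), 'ax': np.float64(-0.1646)}
tcp [ 0.62   -0.2783  0.2432] yaw 169.3 tilt [-0.003  0.001 -1.   ] w 87.2 F [ 0.2 -0.2  0.1] t 14.3 j6 0
```

View pics/w6.png

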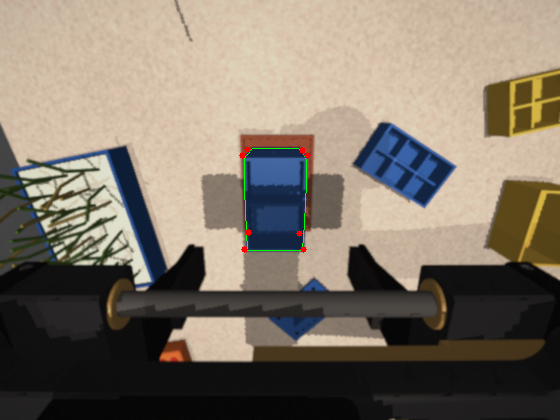

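Two-compartment tray seated: TCP 0.0954 at release against 0.0953 predicted, and it sits square in the picture. Next, the six-cell tray.

Call:
{"fn": "play_rows", "kwargs": {
  "commands": [
    {"fingers": -1,"tx": 0.029,"ty": 0.103,"tz": -0.019,"ax": -0.165,"ay": 0,"az": 0},
    {"fingers": -1,"tx": 0.029,"ty": 0.103,"tz": -0.019,"ax": -0.165,"ay": 0,"az": 0},
    {"fingers": -1,"tx": 0.029,"ty": 0.103,"tz": -0.019,"ax": -0.165,"ay": 0,"az": 0},
    {"fingers": -1,"tx": 0.029,"ty": 0.103,"tz": -0.019,"ax": -0.165,"ay": 0,"az": 0},
    {"fingers": -1,"tx": 0.029,"ty": 0.103,"tz": -0.019,"ax": -0.165,"ay": 0,"az": 0}
  ]
}}

```text
time_s: 14.77
tcp_pos: [0.5408, -0.2783, 0.2219]
ee_rot: [[-0.003, -0.944, -0.329], [0.001, -0.329, 0.944], [-1.0, 0.003, 0.002]]
wrist_force: [-0.1, 0.1, 0.3]
gripper_width: 1.001
```

Call:
{"fn": "play_rows", "kwargs": {
  "commands": [
    {"fingers": -1,"tx": 0.029,"ty": 0.099,"tz": 0.035,"ax": -0.165,"ay": 0,"az": 0},
    {"fingers": -1,"tx": 0.029,"ty": 0.099,"tz": 0.035,"ax": -0.165,"ay": 0,"az": 0},
    {"fingers": -1,"tx": 0.029,"ty": 0.099,"tz": 0.035,"ax": -0.165,"ay": 0,"az": 0},
    {"fingers": -1,"tx": 0.029,"ty": 0.099,"tz": 0.035,"ax": -0.165,"ay": 0,"az": 0},
    {"fingers": -1,"tx": 0.029,"ty": 0.099,"tz": 0.035,"ax": -0.165,"ay": 0,"az": 0}
  ]
}}

```text
time_s: 15.18
tcp_pos: [0.463, -0.2777, 0.2011]
ee_rot: [[-0.001, -0.659, -0.752], [0.0, -0.752, 0.659], [-1.0, 0.001, 0.001]]
wrist_force: [-0.3, -1.2, -0.9]
gripper_width: 0.996
```

Call:
{"fn": "play_rows", "kwargs": {
  "commands": [
    {"fingers": -1,"tx": 0,"ty": 0,"tz": 0,"ax": 0,"ay": 0,"az": 0},
    {"fingers": -1,"tx": 0,"ty": 0,"tz": 0,"ax": 0,"ay": 0,"az": 0},
    {"fingers": -1,"tx": 0,"ty": 0,"tz": 0,"ax": 0,"ay": 0,"az": 0}
  ]
}}

```text
time_s: 15.43
tcp_pos: [0.4641, -0.2777, 0.2016]
ee_rot: [[-0.0, -0.661, -0.75], [0.0, -0.75, 0.661], [-1.0, 0.0, 0.0]]
wrist_force: [-0.0, 0.6, -0.0]
gripper_width: 1.003
```

```bash
python3 - <<'E'
from look import *
x,v,p=look("six_tray",(.463,-.277),.096,.06,.005,.037,"w7")
plan((x[0],x[1],.028),np.degrees(x[2])%180+90)
E
```

```text
hull bbox [246 153] [303 241]
six_tray wrist fit [ 0.4635 -0.2755] yaw 138.9 cost 4.28
call 0 rows>= 5 {'tx': np.float64(0.2314), 'ty': np.float64(-0.0019), 'tz': np.float64(0.0024), 'ax': np.float64(-0.0013)}
tcp [ 0.464  -0.2777  0.2016] yaw -131.3 tilt [-0.  0. -1.] w 87.3 F [-0.2 -0.1  0.3] t 15.5 j6 62
```

View pics/w7.png

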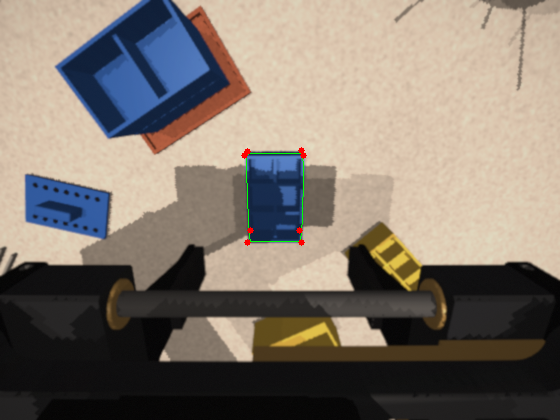

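The wrist picture shows the blue six-cell tray at (275,197), centred between the jaws and clear of the yellow ones. I'll descend more slowly this time.

Call:
{"fn": "play_rows", "kwargs": {
  "commands": [
    {"fingers": -1,"tx": 0.05,"ty": -0.002,"tz": 0.0025,"ax": 0,"ay": 0,"az": 0},
    {"fingers": -1,"tx": 0.1,"ty": -0.002,"tz": 0.0025,"ax": 0,"ay": 0,"az": 0},
    {"fingers": -1,"tx": 0.145,"ty": -0.002,"tz": 0.0025,"ax": 0,"ay": 0,"az": 0},
    {"fingers": -1,"tx": 0.18,"ty": -0.002,"tz": 0.0025,"ax": 0,"ay": 0,"az": 0},
    {"fingers": -1,"tx": 0.2,"ty": -0.002,"tz": 0.0025,"ax": 0,"ay": 0,"az": 0}
  ]
}}

```text
time_s: 15.9
tcp_pos: [0.4615, -0.2748, 0.0484]
ee_rot: [[-0.005, -0.661, -0.75], [0.002, -0.75, 0.661], [-1.0, 0.002, 0.005]]
wrist_force: [-0.5, -0.5, -0.1]
gripper_width: 1.001
```

Call:
{"fn": "play_rows", "kwargs": {
  "commands": [
    {"fingers": -1,"tx": 0.01,"ty": 0,"tz": 0,"ax": 0,"ay": 0,"az": 0},
    {"fingers": -1,"tx": 0.02,"ty": 0,"tz": 0,"ax": 0,"ay": 0,"az": 0},
    {"fingers": -1,"tx": 0.028,"ty": 0,"tz": 0,"ax": 0,"ay": 0,"az": 0},
    {"fingers": -1,"tx": 0.03,"ty": 0,"tz": 0,"ax": 0,"ay": 0,"az": 0},
    {"fingers": -1,"tx": 0.03,"ty": 0,"tz": 0,"ax": 0,"ay": 0,"az": 0}
  ]
}}

```text
time_s: 16.32
tcp_pos: [0.4635, -0.2755, 0.0297]
ee_rot: [[0.001, -0.659, -0.752], [-0.0, -0.752, 0.659], [-1.0, -0.0, -0.001]]
wrist_force: [0.0, -0.4, -0.1]
gripper_width: 0.997
```

Call:
{"fn": "play_rows", "kwargs": {
  "commands": [
    {"fingers": 1,"tx": 0,"ty": 0,"tz": 0,"ax": 0,"ay": 0,"az": 0},
    {"fingers": 1,"tx": 0,"ty": 0,"tz": 0,"ax": 0,"ay": 0,"az": 0},
    {"fingers": 1,"tx": 0,"ty": 0,"tz": 0,"ax": 0,"ay": 0,"az": 0},
    {"fingers": 1,"tx": 0,"ty": 0,"tz": 0,"ax": 0,"ay": 0,"az": 0},
    {"fingers": 1,"tx": 0,"ty": 0,"tz": 0,"ax": 0,"ay": 0,"az": 0}
  ]
}}

```text
time_s: 16.73
tcp_pos: [0.4633, -0.2754, 0.0297]
ee_rot: [[0.001, -0.659, -0.752], [-0.0, -0.752, 0.659], [-1.0, -0.0, -0.001]]
wrist_force: [0.7, -0.6, -0.5]
gripper_width: 0.707
```

Call:
{"fn": "play_rows", "kwargs": {
  "commands": [
    {"fingers": 1,"tx": 0,"ty": 0,"tz": 0,"ax": 0,"ay": 0,"az": 0},
    {"fingers": 1,"tx": 0,"ty": 0,"tz": 0,"ax": 0,"ay": 0,"az": 0},
    {"fingers": 1,"tx": 0,"ty": 0,"tz": 0,"ax": 0,"ay": 0,"az": 0}
  ]
}}

```text
time_s: 16.98
tcp_pos: [0.4633, -0.2754, 0.0296]
ee_rot: [[0.0, -0.659, -0.752], [-0.0, -0.752, 0.659], [-1.0, -0.0, -0.0]]
wrist_force: [-0.6, -0.5, 3.1]
gripper_width: 0.692
```

Call:
{"fn": "play_rows", "kwargs": {
  "commands": [
    {"fingers": 1,"tx": -0.03,"ty": 0,"tz": 0,"ax": 0,"ay": 0,"az": 0},
    {"fingers": 1,"tx": -0.08,"ty": 0,"tz": 0,"ax": 0,"ay": 0,"az": 0},
    {"fingers": 1,"tx": -0.13,"ty": 0,"tz": 0,"ax": 0,"ay": 0,"az": 0},
    {"fingers": 1,"tx": -0.18,"ty": 0,"tz": 0,"ax": 0,"ay": 0,"az": 0},
    {"fingers": 1,"tx": -0.23,"ty": 0,"tz": 0,"ax": 0,"ay": 0,"az": 0}
  ]
}}

```text
time_s: 17.4
tcp_pos: [0.4624, -0.2751, 0.2031]
ee_rot: [[-0.001, -0.659, -0.752], [0.001, -0.752, 0.659], [-1.0, 0.0, 0.001]]
wrist_force: [1.1, 1.1, -1.0]
gripper_width: 0.69
```

Call:
{"fn": "play_rows", "kwargs": {
  "commands": [
    {"fingers": 1,"tx": -0.03,"ty": 0,"tz": 0,"ax": 0,"ay": 0,"az": 0},
    {"fingers": 1,"tx": -0.03,"ty": 0,"tz": 0,"ax": 0,"ay": 0,"az": 0},
    {"fingers": 1,"tx": -0.03,"ty": 0,"tz": 0,"ax": 0,"ay": 0,"az": 0}
  ]
}}

```text
time_s: 17.65
tcp_pos: [0.4634, -0.2753, 0.2253]
ee_rot: [[0.003, -0.66, -0.752], [-0.0, -0.752, 0.66], [-1.0, -0.002, -0.002]]
wrist_force: [-1.7, 0.5, -2.1]
gripper_width: 0.687
```

```bash
python3 - <<'E'
from h import *
plan((.621,-.278,.215),169.3)
E
```

```text
call 0 rows>= 5 {'tx': np.float64(0.0072), 'ty': np.float64(-0.0679), 'tz': np.float64(-0.0802), 'ax': np.float64(0.1651)}
call 1 rows>= 5 {'tx': np.float64(0.0069), 'ty': np.float64(-0.0987), 'tz': np.float64(-0.0359), 'ax': np.float64(0.1651)}
tcp [ 0.4634 -0.2753  0.2253] yaw -131.3 tilt [ 0.003 -0.    -1.   ] w 59.8 F [-1.7  0.5 -2.1] t 17.6 j6 62
```

Call:
{"fn": "play_rows", "kwargs": {
  "commands": [
    {"fingers": 1,"tx": 0.007,"ty": -0.068,"tz": -0.08,"ax": 0.165,"ay": 0,"az": 0},
    {"fingers": 1,"tx": 0.007,"ty": -0.068,"tz": -0.08,"ax": 0.165,"ay": 0,"az": 0},
    {"fingers": 1,"tx": 0.007,"ty": -0.068,"tz": -0.08,"ax": 0.165,"ay": 0,"az": 0},
    {"fingers": 1,"tx": 0.007,"ty": -0.068,"tz": -0.08,"ax": 0.165,"ay": 0,"az": 0},
    {"fingers": 1,"tx": 0.007,"ty": -0.068,"tz": -0.08,"ax": 0.165,"ay": 0,"az": 0}
  ]
}}

```text
time_s: 18.07
tcp_pos: [0.5411, -0.276, 0.2155]
ee_rot: [[-0.006, -0.946, -0.324], [0.002, -0.324, 0.946], [-1.0, 0.005, 0.004]]
wrist_force: [0.3, -0.6, -0.8]
gripper_width: 0.686
```

Call:
{"fn": "play_rows", "kwargs": {
  "commands": [
    {"fingers": 1,"tx": 0.007,"ty": -0.099,"tz": -0.036,"ax": 0.165,"ay": 0,"az": 0},
    {"fingers": 1,"tx": 0.007,"ty": -0.099,"tz": -0.036,"ax": 0.165,"ay": 0,"az": 0},
    {"fingers": 1,"tx": 0.007,"ty": -0.099,"tz": -0.036,"ax": 0.165,"ay": 0,"az": 0},
    {"fingers": 1,"tx": 0.007,"ty": -0.099,"tz": -0.036,"ax": 0.165,"ay": 0,"az": 0},
    {"fingers": 1,"tx": 0.007,"ty": -0.099,"tz": -0.036,"ax": 0.165,"ay": 0,"az": 0}
  ]
}}

```text
time_s: 18.48
tcp_pos: [0.6203, -0.2775, 0.211]
ee_rot: [[-0.004, -0.983, 0.185], [0.001, 0.185, 0.983], [-1.0, 0.005, 0.001]]
wrist_force: [-0.7, -0.5, -0.7]
gripper_width: 0.685
```

Call:
{"fn": "play_rows", "kwargs": {
  "commands": [
    {"fingers": 1,"tx": 0,"ty": 0,"tz": 0,"ax": 0,"ay": 0,"az": 0},
    {"fingers": 1,"tx": 0,"ty": 0,"tz": 0,"ax": 0,"ay": 0,"az": 0},
    {"fingers": 1,"tx": 0,"ty": 0,"tz": 0,"ax": 0,"ay": 0,"az": 0}
  ]
}}

```text
time_s: 18.73
tcp_pos: [0.6203, -0.278, 0.2138]
ee_rot: [[-0.0, -0.983, 0.183], [0.0, 0.183, 0.983], [-1.0, 0.0, 0.0]]
wrist_force: [-0.8, -0.5, -1.4]
gripper_width: 0.683
```

```bash
cat > held.py <<'E'
from fit import *
def held(dz,rim,pos,ztop,tag,L=.096,W=.06,r2=None):
    s=r.sense(); p=viewer.capture("wrist"); c=cam(p,s); R=np.array(s["ee_rot"]); t=np.array(s["tcp_pos"]); a=np.radians(yawof(R)-90)
    im=p["image"][:,:,::-1].copy()
    A=proj(c,box(t[0],t[1],a,L,W,t[2]-dz+rim,0)[:4]); B=proj(c,box(*pos,np.radians(79.3),.096,.06,ztop,0)[:4])
    for q,col in((A,(0,255,255)),(B,(0,0,255))):
        for u in q: cv2.circle(im,tuple(int(round(k)) for k in u),1,col,-1)
    cv2.imwrite(f"pics/{tag}.png",cv2.resize(im[100:400,130:430],(750,750))[:600]); print("held",np.round(A,1).tolist(),"target",np.round(B,1).tolist())
E
python3 - <<'E'
from held import *
held(.0296,.042,(.6212,-.2775),.109,"w8"); plan((.6212,-.2775,.145),169.3)
E
```

```text
held [[213.1, 200.7], [344.0, 200.6], [224.6, 365.6], [331.9, 365.5]] target [[240.8, 162.1], [312.7, 162.2], [244.3, 264.9], [308.5, 265.1]]
call 0 rows>= 2 {'tx': np.float64(0.092), 'ty': np.float64(-0.0008), 'tz': np.float64(0.0008), 'ax': np.float64(0.0008)}
tcp [ 0.6205 -0.278   0.214 ] yaw 169.4 tilt [ 0.  0. -1.] w 59.7 F [ 0.2  0.  -0.5] t 18.8 j6 0
```

View pics/w8.png

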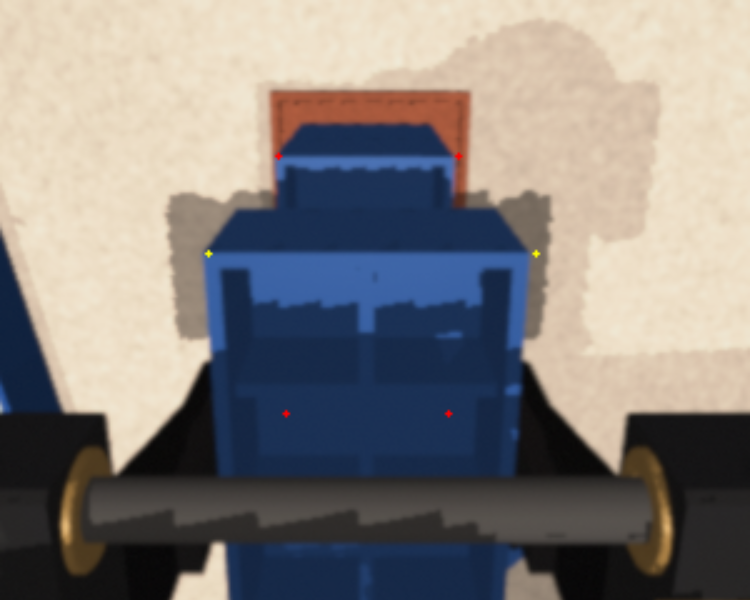

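The held six-cell tray (rim row 252 in the crop) and the stack rim (row 156) both match the predictions. I'll lower it.

Call:
{"fn": "play_rows", "kwargs": {
  "commands": [
    {"fingers": 1,"tx": 0.04,"ty": -0.001,"tz": 0.001,"ax": 0,"ay": 0,"az": 0},
    {"fingers": 1,"tx": 0.075,"ty": -0.001,"tz": 0.001,"ax": 0,"ay": 0,"az": 0},
    {"fingers": 1,"tx": 0.095,"ty": -0.001,"tz": 0.001,"ax": 0,"ay": 0,"az": 0},
    {"fingers": 1,"tx": 0.095,"ty": -0.001,"tz": 0.001,"ax": 0,"ay": 0,"az": 0},
    {"fingers": 1,"tx": 0.095,"ty": -0.001,"tz": 0.001,"ax": 0,"ay": 0,"az": 0}
  ]
}}

```text
time_s: 19.2
tcp_pos: [0.6214, -0.2775, 0.1424]
ee_rot: [[-0.001, -0.983, 0.184], [-0.0, 0.184, 0.983], [-1.0, 0.001, -0.001]]
wrist_force: [-0.4, 0.0, 0.6]
gripper_width: 0.684
```

Call:
{"fn": "play_rows", "kwargs": {
  "commands": [
    {"fingers": 1,"tx": 0.003,"ty": 0,"tz": 0,"ax": 0,"ay": 0,"az": 0},
    {"fingers": 1,"tx": 0.006,"ty": 0,"tz": 0,"ax": 0,"ay": 0,"az": 0},
    {"fingers": 1,"tx": 0.009,"ty": 0,"tz": 0,"ax": 0,"ay": 0,"az": 0},
    {"fingers": 1,"tx": 0.011,"ty": 0,"tz": 0,"ax": 0,"ay": 0,"az": 0},
    {"fingers": 1,"tx": 0.011,"ty": 0,"tz": 0,"ax": 0,"ay": 0,"az": 0}
  ]
}}

```text
time_s: 19.62
tcp_pos: [0.6217, -0.2773, 0.1344]
ee_rot: [[0.0, -0.983, 0.185], [0.0, 0.185, 0.983], [-1.0, -0.0, 0.0]]
wrist_force: [1.1, 1.4, -1.4]
gripper_width: 0.687
```

Call:
{"fn": "play_rows", "kwargs": {
  "commands": [
    {"fingers": 1,"tx": 0.001,"ty": 0,"tz": 0,"ax": 0,"ay": 0,"az": 0},
    {"fingers": 1,"tx": 0.0015,"ty": 0,"tz": 0,"ax": 0,"ay": 0,"az": 0},
    {"fingers": 1,"tx": 0.0015,"ty": 0,"tz": 0,"ax": 0,"ay": 0,"az": 0}
  ]
}}

```text
time_s: 19.87
tcp_pos: [0.6219, -0.2774, 0.1337]
ee_rot: [[0.001, -0.983, 0.185], [-0.0, 0.185, 0.983], [-1.0, -0.001, -0.0]]
wrist_force: [-0.0, -0.1, 0.8]
gripper_width: 0.684
```

Call:
{"fn": "play_rows", "kwargs": {
  "commands": [
    {"fingers": -1,"tx": 0,"ty": 0,"tz": 0,"ax": 0,"ay": 0,"az": 0},
    {"fingers": -1,"tx": 0,"ty": 0,"tz": 0,"ax": 0,"ay": 0,"az": 0},
    {"fingers": -1,"tx": 0,"ty": 0,"tz": 0,"ax": 0,"ay": 0,"az": 0},
    {"fingers": -1,"tx": 0,"ty": 0,"tz": 0,"ax": 0,"ay": 0,"az": 0},
    {"fingers": -1,"tx": 0,"ty": 0,"tz": 0,"ax": 0,"ay": 0,"az": 0}
  ]
}}

```text
time_s: 20.28
tcp_pos: [0.6217, -0.2773, 0.1331]
ee_rot: [[-0.0, -0.983, 0.185], [0.0, 0.185, 0.983], [-1.0, 0.0, 0.0]]
wrist_force: [-0.2, -0.0, 0.7]
gripper_width: 0.961
```

Call:
{"fn": "play_rows", "kwargs": {
  "commands": [
    {"fingers": -1,"tx": -0.04,"ty": 0,"tz": 0,"ax": 0,"ay": 0,"az": 0},
    {"fingers": -1,"tx": -0.08,"ty": 0,"tz": 0,"ax": 0,"ay": 0,"az": 0},
    {"fingers": -1,"tx": -0.12,"ty": 0,"tz": 0,"ax": 0,"ay": 0,"az": 0},
    {"fingers": -1,"tx": -0.15,"ty": 0,"tz": 0,"ax": 0,"ay": 0,"az": 0},
    {"fingers": -1,"tx": -0.15,"ty": 0,"tz": 0,"ax": 0,"ay": 0,"az": 0}
  ]
}}

```text
time_s: 20.7
tcp_pos: [0.6241, -0.2785, 0.2527]
ee_rot: [[0.011, -0.983, 0.184], [-0.005, 0.184, 0.983], [-1.0, -0.012, -0.002]]
wrist_force: [0.4, -0.2, 0.4]
gripper_width: 1.002
```

```bash
python3 - <<'E'
from look import *
x,v,p=look("six_tray",(.6212,-.2775),.096,.06,.109,.037,"w9")
plan((.614,-.0756,.2),124.5)
E
```

```text
hull bbox [246 147] [315 263]
six_tray wrist fit [ 0.6224 -0.2807] yaw 79.1 cost 4.94
call 0 rows>= 4 {'tx': np.float64(0.0327), 'ty': np.float64(0.0311), 'tz': np.float64(0.1314), 'ax': np.float64(0.1246)}
call 1 rows>= 4 {'tx': np.float64(0.033), 'ty': np.float64(0.0786), 'tz': np.float64(0.1096), 'ax': np.float64(0.1246)}
tcp [ 0.6231 -0.2778  0.2495] yaw 169.4 tilt [ 0.007 -0.002 -1.   ] w 86.7 F [-0.  -0.2  0.7] t 20.8 j6 0
```

View pics/w9.png

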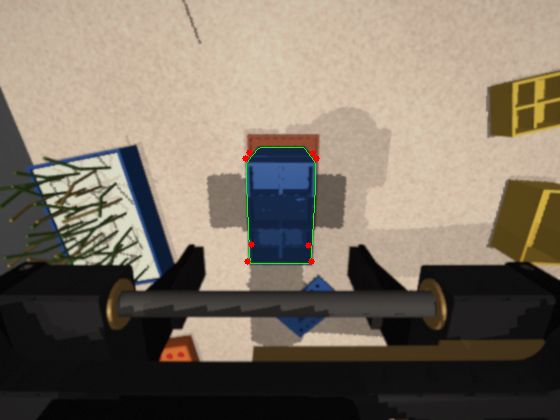

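The six-cell tray is seated (TCP 0.1337 at release, 0.1336 predicted) and lies square on the stack. Now the lid.

Call:
{"fn": "play_rows", "kwargs": {
  "commands": [
    {"fingers": -1,"tx": 0.033,"ty": 0.031,"tz": 0.131,"ax": 0.125,"ay": 0,"az": 0},
    {"fingers": -1,"tx": 0.033,"ty": 0.031,"tz": 0.131,"ax": 0.125,"ay": 0,"az": 0},
    {"fingers": -1,"tx": 0.033,"ty": 0.031,"tz": 0.131,"ax": 0.125,"ay": 0,"az": 0},
    {"fingers": -1,"tx": 0.033,"ty": 0.031,"tz": 0.131,"ax": 0.125,"ay": 0,"az": 0}
  ]
}}

```text
time_s: 21.08
tcp_pos: [0.6155, -0.1724, 0.2182]
ee_rot: [[-0.005, -0.837, 0.547], [0.002, 0.547, 0.837], [-1.0, 0.005, -0.001]]
wrist_force: [-0.7, 0.0, 0.6]
gripper_width: 0.995
```

Call:
{"fn": "play_rows", "kwargs": {
  "commands": [
    {"fingers": -1,"tx": 0.033,"ty": 0.079,"tz": 0.11,"ax": 0.125,"ay": 0,"az": 0},
    {"fingers": -1,"tx": 0.033,"ty": 0.079,"tz": 0.11,"ax": 0.125,"ay": 0,"az": 0},
    {"fingers": -1,"tx": 0.033,"ty": 0.079,"tz": 0.11,"ax": 0.125,"ay": 0,"az": 0},
    {"fingers": -1,"tx": 0.033,"ty": 0.079,"tz": 0.11,"ax": 0.125,"ay": 0,"az": 0}
  ]
}}

```text
time_s: 21.42
tcp_pos: [0.6112, -0.0715, 0.1937]
ee_rot: [[-0.004, -0.564, 0.826], [0.001, 0.826, 0.564], [-1.0, 0.003, -0.003]]
wrist_force: [-0.7, -0.4, -0.4]
gripper_width: 1.0
```

Call:
{"fn": "play_rows", "kwargs": {
  "commands": [
    {"fingers": -0.2,"tx": 0,"ty": 0,"tz": 0,"ax": 0,"ay": 0,"az": 0},
    {"fingers": -0.2,"tx": 0,"ty": 0,"tz": 0,"ax": 0,"ay": 0,"az": 0},
    {"fingers": -0.2,"tx": 0,"ty": 0,"tz": 0,"ax": 0,"ay": 0,"az": 0},
    {"fingers": -0.2,"tx": 0,"ty": 0,"tz": 0,"ax": 0,"ay": 0,"az": 0},
    {"fingers": -0.2,"tx": 0,"ty": 0,"tz": 0,"ax": 0,"ay": 0,"az": 0}
  ]
}}

```text
time_s: 21.83
tcp_pos: [0.6126, -0.0759, 0.1962]
ee_rot: [[0.0, -0.563, 0.826], [0.0, 0.826, 0.563], [-1.0, -0.0, 0.0]]
wrist_force: [0.8, 0.7, 0.0]
gripper_width: 0.704
```

```bash
python3 - <<'E'
from look import *
x,v,p=look("lid",(.614,-.0756),.096,.06,.005,.004,"w10")
c=v[0]; im=cv2.imread("pics/w10.png")
for u in proj(c,box(x[0],x[1],x[2],.04,.012,.033,0)[:4]): cv2.circle(im,tuple(int(round(k)) for k in u),1,(0,255,255),-1)
cv2.imwrite("pics/w10.png",cv2.resize(im[100:340,150:400],(625,600)))
plan((x[0],x[1],.031),np.degrees(x[2])%180+90)
E
```

```text
hull bbox [250 151] [301 230]
lid wrist fit [ 0.6151 -0.0768] yaw 34.2 cost 3.44
call 0 rows>= 4 {'tx': np.float64(0.2203), 'ty': np.float64(-0.0031), 'tz': np.float64(0.002), 'ax': np.float64(0.0003)}
tcp [ 0.6126 -0.0758  0.1962] yaw 124.3 tilt [ 0.  0. -1.] w 57.9 F [-0.1  0.1 -0.7] t 21.9 j6 -64
```

View pics/w10.png

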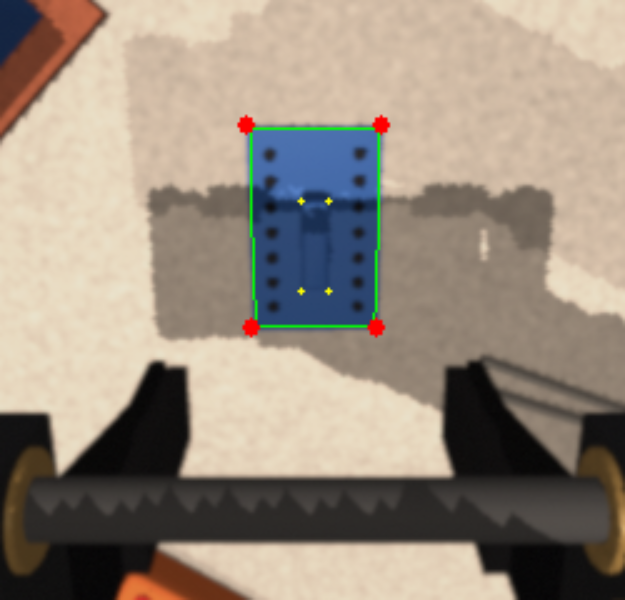

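Call:
{"fn": "play_rows", "kwargs": {
  "commands": [
    {"fingers": -0.2,"tx": 0.05,"ty": -0.003,"tz": 0.002,"ax": 0,"ay": 0,"az": 0},
    {"fingers": -0.2,"tx": 0.1,"ty": -0.003,"tz": 0.002,"ax": 0,"ay": 0,"az": 0},
    {"fingers": -0.2,"tx": 0.145,"ty": -0.003,"tz": 0.002,"ax": 0,"ay": 0,"az": 0},
    {"fingers": -0.2,"tx": 0.175,"ty": -0.003,"tz": 0.002,"ax": 0,"ay": 0,"az": 0},
    {"fingers": -0.2,"tx": 0.19,"ty": -0.003,"tz": 0.002,"ax": 0,"ay": 0,"az": 0}
  ]
}}

```text
time_s: 22.3
tcp_pos: [0.6129, -0.0766, 0.05]
ee_rot: [[-0.006, -0.563, 0.826], [-0.0, 0.826, 0.563], [-1.0, 0.003, -0.005]]
wrist_force: [-0.2, 0.9, -0.4]
gripper_width: 0.602
```

Call:
{"fn": "play_rows", "kwargs": {
  "commands": [
    {"fingers": -0.2,"tx": 0.01,"ty": 0,"tz": 0,"ax": 0,"ay": 0,"az": 0},
    {"fingers": -0.2,"tx": 0.02,"ty": 0,"tz": 0,"ax": 0,"ay": 0,"az": 0},
    {"fingers": -0.2,"tx": 0.026,"ty": 0,"tz": 0,"ax": 0,"ay": 0,"az": 0},
    {"fingers": -0.2,"tx": 0.029,"ty": 0,"tz": 0,"ax": 0,"ay": 0,"az": 0},
    {"fingers": -0.2,"tx": 0.029,"ty": 0,"tz": 0,"ax": 0,"ay": 0,"az": 0}
  ]
}}

```text
time_s: 22.72
tcp_pos: [0.6155, -0.0759, 0.0325]
ee_rot: [[0.001, -0.564, 0.826], [0.0, 0.826, 0.564], [-1.0, -0.001, 0.001]]
wrist_force: [0.1, 0.1, 0.9]
gripper_width: 0.602
```

Call:
{"fn": "play_rows", "kwargs": {
  "commands": [
    {"fingers": 1,"tx": 0,"ty": 0,"tz": 0,"ax": 0,"ay": 0,"az": 0},
    {"fingers": 1,"tx": 0,"ty": 0,"tz": 0,"ax": 0,"ay": 0,"az": 0},
    {"fingers": 1,"tx": 0,"ty": 0,"tz": 0,"ax": 0,"ay": 0,"az": 0},
    {"fingers": 1,"tx": 0,"ty": 0,"tz": 0,"ax": 0,"ay": 0,"az": 0},
    {"fingers": 1,"tx": 0,"ty": 0,"tz": 0,"ax": 0,"ay": 0,"az": 0}
  ]
}}

```text
time_s: 23.13
tcp_pos: [0.6152, -0.076, 0.0322]
ee_rot: [[0.001, -0.564, 0.826], [0.0, 0.826, 0.564], [-1.0, -0.0, 0.001]]
wrist_force: [0.2, 0.1, 0.6]
gripper_width: 0.306
```

Call:
{"fn": "play_rows", "kwargs": {
  "commands": [
    {"fingers": 1,"tx": 0,"ty": 0,"tz": 0,"ax": 0,"ay": 0,"az": 0},
    {"fingers": 1,"tx": 0,"ty": 0,"tz": 0,"ax": 0,"ay": 0,"az": 0},
    {"fingers": 1,"tx": 0,"ty": 0,"tz": 0,"ax": 0,"ay": 0,"az": 0},
    {"fingers": 1,"tx": 0,"ty": 0,"tz": 0,"ax": 0,"ay": 0,"az": 0},
    {"fingers": 1,"tx": 0,"ty": 0,"tz": 0,"ax": 0,"ay": 0,"az": 0}
  ]
}}

```text
time_s: 23.55
tcp_pos: [0.6151, -0.076, 0.032]
ee_rot: [[0.0, -0.564, 0.826], [0.0, 0.826, 0.564], [-1.0, 0.0, 0.0]]
wrist_force: [0.5, 0.2, 0.3]
gripper_width: 0.134
```

Call:
{"fn": "play_rows", "kwargs": {
  "commands": [
    {"fingers": 1,"tx": 0,"ty": 0,"tz": 0,"ax": 0,"ay": 0,"az": 0},
    {"fingers": 1,"tx": 0,"ty": 0,"tz": 0,"ax": 0,"ay": 0,"az": 0},
    {"fingers": 1,"tx": 0,"ty": 0,"tz": 0,"ax": 0,"ay": 0,"az": 0}
  ]
}}

```text
time_s: 23.8
tcp_pos: [0.615, -0.076, 0.032]
ee_rot: [[-0.0, -0.564, 0.826], [0.0, 0.826, 0.564], [-1.0, 0.0, -0.0]]
wrist_force: [-0.4, 0.6, -0.1]
gripper_width: 0.139
```

Call:
{"fn": "play_rows", "kwargs": {
  "commands": [
    {"fingers": 1,"tx": -0.03,"ty": 0,"tz": 0,"ax": 0,"ay": 0,"az": 0},
    {"fingers": 1,"tx": -0.08,"ty": 0,"tz": 0,"ax": 0,"ay": 0,"az": 0},
    {"fingers": 1,"tx": -0.13,"ty": 0,"tz": 0,"ax": 0,"ay": 0,"az": 0},
    {"fingers": 1,"tx": -0.18,"ty": 0,"tz": 0,"ax": 0,"ay": 0,"az": 0},
    {"fingers": 1,"tx": -0.23,"ty": 0,"tz": 0,"ax": 0,"ay": 0,"az": 0}
  ]
}}

```text
time_s: 24.22
tcp_pos: [0.6146, -0.076, 0.2059]
ee_rot: [[-0.001, -0.564, 0.826], [0.0, 0.826, 0.564], [-1.0, 0.0, -0.001]]
wrist_force: [0.7, 0.6, -0.6]
gripper_width: 0.132
```

Call:
{"fn": "play_rows", "kwargs": {
  "commands": [
    {"fingers": 1,"tx": -0.04,"ty": 0,"tz": 0,"ax": 0,"ay": 0,"az": 0},
    {"fingers": 1,"tx": -0.06,"ty": 0,"tz": 0,"ax": 0,"ay": 0,"az": 0},
    {"fingers": 1,"tx": -0.06,"ty": 0,"tz": 0,"ax": 0,"ay": 0,"az": 0},
    {"fingers": 1,"tx": -0.06,"ty": 0,"tz": 0,"ax": 0,"ay": 0,"az": 0}
  ]
}}

```text
time_s: 24.55
tcp_pos: [0.615, -0.0758, 0.2497]
ee_rot: [[0.001, -0.564, 0.826], [0.001, 0.826, 0.564], [-1.0, 0.0, 0.001]]
wrist_force: [-0.3, 0.0, -1.1]
gripper_width: 0.137
```

```bash
python3 - <<'E'
from h import *
plan((.6215,-.2775,.25),169.3)
E
```

```text
call 0 rows>= 4 {'tx': np.float64(-0.0003), 'ty': np.float64(-0.1135), 'tz': np.float64(-0.0722), 'ax': np.float64(-0.1249)}
call 1 rows>= 4 {'tx': np.float64(-0.0002), 'ty': np.float64(-0.0772), 'tz': np.float64(-0.1101), 'ax': np.float64(-0.1249)}
tcp [ 0.615  -0.0758  0.2497] yaw 124.3 tilt [ 0.001  0.001 -1.   ] w 11.9 F [-0.3  0.  -1.1] t 24.6 j6 -64
```

Call:
{"fn": "play_rows", "kwargs": {
  "commands": [
    {"fingers": 1,"tx": 0,"ty": -0.1135,"tz": -0.072,"ax": -0.125,"ay": 0,"az": 0},
    {"fingers": 1,"tx": 0,"ty": -0.1135,"tz": -0.072,"ax": -0.125,"ay": 0,"az": 0},
    {"fingers": 1,"tx": 0,"ty": -0.1135,"tz": -0.072,"ax": -0.125,"ay": 0,"az": 0},
    {"fingers": 1,"tx": 0,"ty": -0.1135,"tz": -0.072,"ax": -0.125,"ay": 0,"az": 0}
  ]
}}

```text
time_s: 24.88
tcp_pos: [0.6171, -0.1805, 0.246]
ee_rot: [[-0.006, -0.837, 0.547], [0.0, 0.547, 0.837], [-1.0, 0.005, -0.003]]
wrist_force: [0.2, 0.3, -0.6]
gripper_width: 0.135
```

Call:
{"fn": "play_rows", "kwargs": {
  "commands": [
    {"fingers": 1,"tx": 0,"ty": -0.077,"tz": -0.11,"ax": -0.125,"ay": 0,"az": 0},
    {"fingers": 1,"tx": 0,"ty": -0.077,"tz": -0.11,"ax": -0.125,"ay": 0,"az": 0},
    {"fingers": 1,"tx": 0,"ty": -0.077,"tz": -0.11,"ax": -0.125,"ay": 0,"az": 0},
    {"fingers": 1,"tx": 0,"ty": -0.077,"tz": -0.11,"ax": -0.125,"ay": 0,"az": 0}
  ]
}}

```text
time_s: 25.22
tcp_pos: [0.6203, -0.2813, 0.2453]
ee_rot: [[-0.006, -0.983, 0.185], [0.001, 0.185, 0.983], [-1.0, 0.006, -0.0]]
wrist_force: [-0.3, 0.7, 0.1]
gripper_width: 0.133
```

Call:
{"fn": "play_rows", "kwargs": {
  "commands": [
    {"fingers": 1,"tx": 0,"ty": 0,"tz": 0,"ax": 0,"ay": 0,"az": 0},
    {"fingers": 1,"tx": 0,"ty": 0,"tz": 0,"ax": 0,"ay": 0,"az": 0},
    {"fingers": 1,"tx": 0,"ty": 0,"tz": 0,"ax": 0,"ay": 0,"az": 0},
    {"fingers": 1,"tx": 0,"ty": 0,"tz": 0,"ax": 0,"ay": 0,"az": 0}
  ]
}}

```text
time_s: 25.55
tcp_pos: [0.6217, -0.2764, 0.2488]
ee_rot: [[-0.001, -0.983, 0.184], [0.0, 0.184, 0.983], [-1.0, 0.001, 0.0]]
wrist_force: [-0.2, -0.2, -1.3]
gripper_width: 0.134
```

```bash
python3 - <<'E'
from held import *
held(.032,.009,(.6216,-.2774),.146,"w11"); plan((.6215,-.2775,.173),169.3)
E
```

```text
held [[225.6, 183.4], [330.5, 183.3], [233.2, 323.3], [322.5, 323.1]] target [[241.0, 160.6], [313.6, 160.7], [244.7, 264.5], [309.5, 264.6]]
call 0 rows>= 2 {'tx': np.float64(0.1015), 'ty': np.float64(0.0001), 'tz': np.float64(-0.0014), 'ax': np.float64(0.0005)}
tcp [ 0.6218 -0.2765  0.2491] yaw 169.4 tilt [-0.001  0.    -1.   ] w 12.0 F [-0.4 -0.5  0.2] t 25.6 j6 0
```

View pics/w11.png

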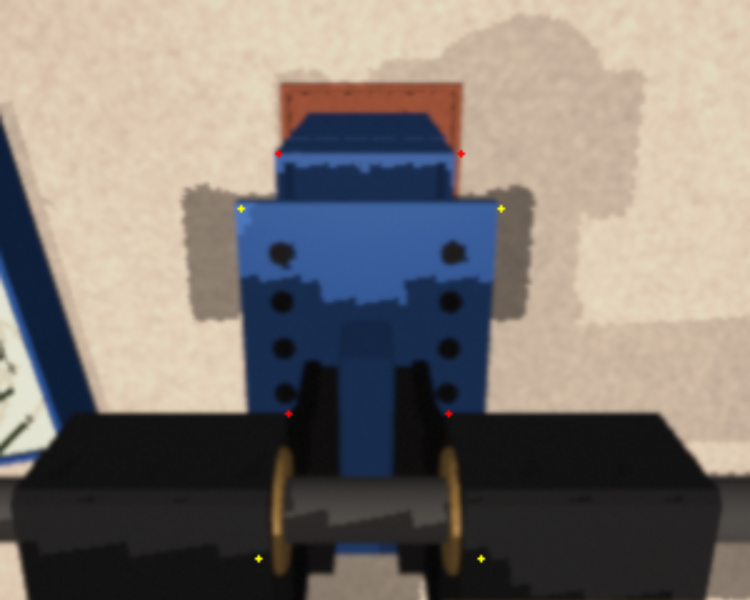

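The lid's far edge (crop row 201, 208 predicted) sits about 1.5 mm towards the far side. The current position already compensates for that, so I lower straight down.

Call:
{"fn": "play_rows", "kwargs": {
  "commands": [
    {"fingers": 1,"tx": 0.04,"ty": 0,"tz": 0,"ax": 0,"ay": 0,"az": 0},
    {"fingers": 1,"tx": 0.07,"ty": 0,"tz": 0,"ax": 0,"ay": 0,"az": 0},
    {"fingers": 1,"tx": 0.09,"ty": 0,"tz": 0,"ax": 0,"ay": 0,"az": 0},
    {"fingers": 1,"tx": 0.09,"ty": 0,"tz": 0,"ax": 0,"ay": 0,"az": 0},
    {"fingers": 1,"tx": 0.09,"ty": 0,"tz": 0,"ax": 0,"ay": 0,"az": 0}
  ]
}}

```text
time_s: 26.02
tcp_pos: [0.6217, -0.2769, 0.1816]
ee_rot: [[-0.002, -0.983, 0.184], [-0.0, 0.184, 0.983], [-1.0, 0.001, -0.0]]
wrist_force: [0.7, -0.6, 0.1]
gripper_width: 0.137
```

Call:
{"fn": "play_rows", "kwargs": {
  "commands": [
    {"fingers": 1,"tx": 0.003,"ty": 0,"tz": 0,"ax": 0,"ay": 0,"az": 0},
    {"fingers": 1,"tx": 0.006,"ty": 0,"tz": 0,"ax": 0,"ay": 0,"az": 0},
    {"fingers": 1,"tx": 0.009,"ty": 0,"tz": 0,"ax": 0,"ay": 0,"az": 0},
    {"fingers": 1,"tx": 0.01,"ty": 0,"tz": 0,"ax": 0,"ay": 0,"az": 0},
    {"fingers": 1,"tx": 0.01,"ty": 0,"tz": 0,"ax": 0,"ay": 0,"az": 0}
  ]
}}

```text
time_s: 26.43
tcp_pos: [0.6218, -0.2774, 0.1747]
ee_rot: [[0.0, -0.983, 0.185], [0.0, 0.185, 0.983], [-1.0, -0.0, 0.0]]
wrist_force: [0.3, 0.5, -0.3]
gripper_width: 0.133
```

Call:
{"fn": "play_rows", "kwargs": {
  "commands": [
    {"fingers": 1,"tx": 0.001,"ty": 0,"tz": 0.001,"ax": 0,"ay": 0,"az": 0},
    {"fingers": 1,"tx": 0.002,"ty": 0,"tz": 0.0015,"ax": 0,"ay": 0,"az": 0},
    {"fingers": 1,"tx": 0.0025,"ty": 0,"tz": 0.0015,"ax": 0,"ay": 0,"az": 0},
    {"fingers": 1,"tx": 0.0025,"ty": 0,"tz": 0.0015,"ax": 0,"ay": 0,"az": 0}
  ]
}}

```text
time_s: 26.77
tcp_pos: [0.6221, -0.2763, 0.173]
ee_rot: [[0.001, -0.983, 0.185], [-0.0, 0.185, 0.983], [-1.0, -0.001, -0.0]]
wrist_force: [-0.4, 0.5, 0.6]
gripper_width: 0.138
```

Call:
{"fn": "play_rows", "kwargs": {
  "commands": [
    {"fingers": -0.4,"tx": 0,"ty": 0,"tz": 0,"ax": 0,"ay": 0,"az": 0},
    {"fingers": -0.4,"tx": 0,"ty": 0,"tz": 0,"ax": 0,"ay": 0,"az": 0},
    {"fingers": -0.4,"tx": 0,"ty": 0,"tz": 0,"ax": 0,"ay": 0,"az": 0},
    {"fingers": -0.4,"tx": 0,"ty": 0,"tz": 0,"ax": 0,"ay": 0,"az": 0},
    {"fingers": -0.4,"tx": 0,"ty": 0,"tz": 0,"ax": 0,"ay": 0,"az": 0}
  ]
}}

```text
time_s: 27.18
tcp_pos: [0.6219, -0.2763, 0.1725]
ee_rot: [[-0.0, -0.983, 0.185], [0.0, 0.185, 0.983], [-1.0, 0.0, -0.0]]
wrist_force: [-0.4, 0.6, 0.2]
gripper_width: 0.428
```

Call:
{"fn": "play_rows", "kwargs": {
  "commands": [
    {"fingers": -0.4,"tx": -0.03,"ty": 0,"tz": 0,"ax": 0,"ay": 0,"az": 0},
    {"fingers": -0.4,"tx": -0.06,"ty": 0,"tz": 0,"ax": 0,"ay": 0,"az": 0},
    {"fingers": -0.4,"tx": -0.09,"ty": 0,"tz": 0,"ax": 0,"ay": 0,"az": 0},
    {"fingers": -0.4,"tx": -0.12,"ty": 0,"tz": 0,"ax": 0,"ay": 0,"az": 0},
    {"fingers": -0.4,"tx": -0.15,"ty": 0,"tz": 0,"ax": 0,"ay": 0,"az": 0}
  ]
}}

```text
time_s: 27.6
tcp_pos: [0.6218, -0.2763, 0.2862]
ee_rot: [[-0.0, -0.983, 0.185], [-0.0, 0.185, 0.983], [-1.0, 0.0, -0.0]]
wrist_force: [0.9, 0.6, -0.7]
gripper_width: 0.687
```

Call:
{"fn": "play_rows", "kwargs": {
  "commands": [
    {"fingers": -0.4,"tx": 0,"ty": 0,"tz": 0,"ax": 0,"ay": 0,"az": 0},
    {"fingers": -0.4,"tx": 0,"ty": 0,"tz": 0,"ax": 0,"ay": 0,"az": 0},
    {"fingers": -0.4,"tx": 0,"ty": 0,"tz": 0,"ax": 0,"ay": 0,"az": 0}
  ]
}}

```text
time_s: 27.85
tcp_pos: [0.6216, -0.276, 0.2842]
ee_rot: [[-0.001, -0.983, 0.185], [0.001, 0.185, 0.983], [-1.0, 0.001, 0.001]]
wrist_force: [-0.1, -0.4, -0.7]
gripper_width: 0.697
```

```bash
python3 - <<'E'
from look import *
s=r.sense(); p=viewer.capture("wrist"); q=viewer.capture("scene"); c=cam(p,s)
im=p["image"][:,:,::-1].copy()
for z in (.146,.150):
  for u in proj(c,box(.6218,-.2775,np.radians(79.3),.096,.06,z,0)[:4]): cv2.circle(im,tuple(int(round(k)) for k in u),1,(0,0,255),-1)
a=cv2.resize(im[110:310,180:380],(400,400)); b=cv2.resize(q["image"][:,:,::-1][120:280,60:220],(400,400),interpolation=cv2.INTER_CUBIC)
cv2.imwrite("pics/fin.png",np.hstack([a,b])); plan((.62,-.277,.3),169.3)
E
```

```text
call 0 rows>= 1 {'tx': np.float64(-0.0222), 'ty': np.float64(0.0017), 'tz': np.float64(-0.0016), 'ax': np.float64(0.0002)}
tcp [ 0.6214 -0.2761  0.2834] yaw 169.3 tilt [-0.003  0.001 -1.   ] w 61.0 F [-0.1 -0.6  0.8] t 27.9 j6 0
```

View pics/fin.png

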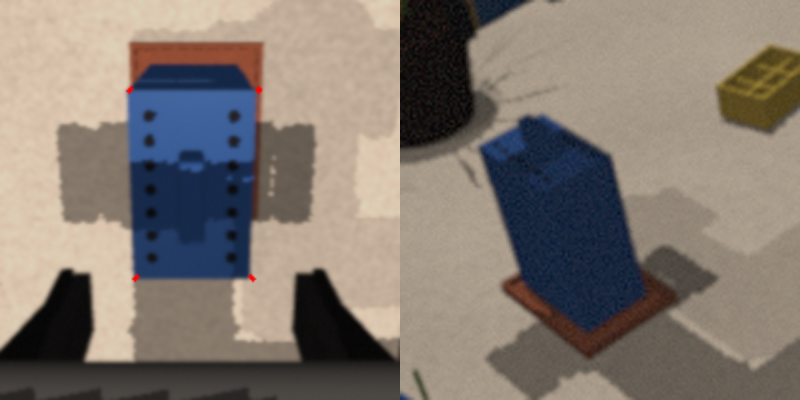

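The tower is complete and flush. The lid outline runs from (128,90) to (252,278) on the left crop and matches the predicted seated corners. The scene view shows smooth, continuous sides. Handing in.

```bash
python3 -c "
from station import job; print(job.finish_job())"
```

```text
the job is handed in; nothing more can be done
None
```

The tower is built in the drip tray and handed in: deep tray, two-compartment tray, six-cell tray, then the lid with its handle up. It took about 28 s of robot time. All four pieces are released and the gripper is clear above the tower.

**Seating:** At release, the heights of the upper three pieces were within about 0.1 mm of fully seated. The deep tray's was within about 0.7 mm. Wrist force stayed below 2 N during every placing.

**Alignment:** In the last pictures the lid's outline matches the predicted seated corners to within 1–2 mm, and the tower's sides look flush. The deep tray's centre is about 2 mm from the drip tray's measured centre.

**Checks that disagreed:**
- **Heights from the first two views:** The top and scene cameras together put most heights about 5–14 mm low. I used the wrist camera fits and the gripper height at each grasp instead.
- **Combined fit of the placed deep tray:** A top-plus-wrist fit failed with a very large error, so I ignored it.
- **Six-cell tray:** The wrist fit put it about 3 mm off along its length, but the arm was still settling when that picture was taken.

I did not re-measure the pot, jar and forceps at the end; the arm did not deliberately go near them, and no contact showed in the force readings.

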